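Sort tested relay housings into pass rack and reject cubby

TASK

First take the wooden mallet off the cubby's flap and put it away in the black caddy, then swing the flap up until it stands upright. Sort the grey relay housings by the tag on top: round tag into the nests of the open aluminium rack, cross tag into the nests inside the cubby, one to a nest, each sitting flat on its nest's floor. With every housing sorted, shut the flap fully, and leave the other things on the worktop where they are.

Things in the scene. Friction and masses are not known exactly. Their poses are not given: they have to be found in the camera images.
- pass_a: grey relay housing, stepped: a base 90 (its x) x 56 (its y) x 30 mm high and on it, centred, a boss 60 (x) x 34 (y) mm rising to 65 mm; origin at the centre of its underside, z up; 160 g. A white tag on top of the boss: a ROUND disc, so it has passed. May be absent (None).
- pass_b: grey relay housing, stepped: a base 90 (its x) x 56 (its y) x 30 mm high and on it, centred, a boss 60 (x) x 34 (y) mm rising to 65 mm; origin at the centre of its underside, z up; 160 g. A white tag on top of the boss: a ROUND disc, so it has passed. May be absent (None).
- pass_c: grey relay housing, stepped: a base 90 (its x) x 56 (its y) x 30 mm high and on it, centred, a boss 60 (x) x 34 (y) mm rising to 65 mm; origin at the centre of its underside, z up; 160 g. A white tag on top of the boss: a ROUND disc, so it has passed. May be absent (None).
- reject_a: grey relay housing, stepped: a base 90 (its x) x 56 (its y) x 30 mm high and on it, centred, a boss 60 (x) x 34 (y) mm rising to 65 mm; origin at the centre of its underside, z up; 160 g. A white tag on top of the boss: a CROSS (an X of two bars), so it is a reject. May be absent (None).
- reject_b: grey relay housing, stepped: a base 90 (its x) x 56 (its y) x 30 mm high and on it, centred, a boss 60 (x) x 34 (y) mm rising to 65 mm; origin at the centre of its underside, z up; 160 g. A white tag on top of the boss: a CROSS (an X of two bars), so it is a reject. May be absent (None).
- reject_c: grey relay housing, stepped: a base 90 (its x) x 56 (its y) x 30 mm high and on it, centred, a boss 60 (x) x 34 (y) mm rising to 65 mm; origin at the centre of its underside, z up; 160 g. A white tag on top of the boss: a CROSS (an X of two bars), so it is a reject. May be absent (None).
- mallet: wooden mallet, lying: head 64 (its x) x 100 (y) x 54 mm high, origin under the head's centre; round handle of diameter 26 leaves the head at x = -32 and ends at x = -192 mm, its axis 27 mm above the underside. Centre of mass about 20 mm from the origin towards the handle; 320 g. It starts on the shut flap.
- caddy_in (a point): centre of the inner floor of the black open caddy, which is fixed; inside 125 (its x) x 260 (y) mm, wall 5 mm thick, rim 25 mm above this point, z up
- rack_nest0 (a point): centre of the floor of a pass nest in the fixed aluminium rack (three nests in a row along its y, 80 mm apart); floor 104 (x) x 68 (y) mm, walls 22 mm high above this point, open above; a housing lies in it with its long x along the nest's x, either way round
- cubby_nest0 (a point): centre of the floor of a reject nest in the fixed fibreboard cubby (three in a row along its y, 80 mm apart, parted by ribs 20 mm high and 10 mm thick); floor 108 (x) x 70 to 82 (y) mm; the cubby's outer walls, 10 mm thick, rise 82 mm above this point to the flap; a housing lies with its long x along the nest's x, either way round
- rack_nest1 (a point): centre of the floor of a pass nest in the fixed aluminium rack (three nests in a row along its y, 80 mm apart); floor 104 (x) x 68 (y) mm, walls 22 mm high above this point, open above; a housing lies in it with its long x along the nest's x, either way round
- cubby_nest1 (a point): centre of the floor of a reject nest in the fixed fibreboard cubby (three in a row along its y, 80 mm apart, parted by ribs 20 mm high and 10 mm thick); floor 108 (x) x 70 to 82 (y) mm; the cubby's outer walls, 10 mm thick, rise 82 mm above this point to the flap; a housing lies with its long x along the nest's x, either way round
- rack_nest2 (a point): centre of the floor of a pass nest in the fixed aluminium rack (three nests in a row along its y, 80 mm apart); floor 104 (x) x 68 (y) mm, walls 22 mm high above this point, open above; a housing lies in it with its long x along the nest's x, either way round
- cubby_nest2 (a point): centre of the floor of a reject nest in the fixed fibreboard cubby (three in a row along its y, 80 mm apart, parted by ribs 20 mm high and 10 mm thick); floor 108 (x) x 70 to 82 (y) mm; the cubby's outer walls, 10 mm thick, rise 82 mm above this point to the flap; a housing lies with its long x along the nest's x, either way round
- flap (a joint): angle of the cubby's flap (rad): 0 shut, grows as its free edge swings up, stops at 1.75; upright at 1.57. Stiff hinge: it stays where it is left. Panel 128 mm from hinge to free edge, 264 mm along the hinge, 10 mm thick; its underside lies in the plane of the hinge axis
- flap_hinge (a point): middle of the flap's hinge axis, on the cubby's rim, 88 mm above the worktop; the axis is this frame's y (positive turn opens); the shut flap runs from here towards -x; does not turn with the flap
- flap_bar (a point): middle of the steel pull bar on the flap, turns with the flap; the bar is round, diameter 12, 56 mm long along this frame's y between two posts, its axis 40 mm off the flap's upper face. In the flap_hinge frame it is at x -105, y 35, z 50 mm when shut
- hammer: yellow plastic hammer, 270 mm; bystander, leave it alone; origin at the centre of its underside (hammer: on its length)
- clamp: steel G-clamp lying flat, 130 mm; bystander, leave it alone; origin at the centre of its underside
- jar: glass honey jar, diameter 72, 95 mm high; bystander, leave it alone; origin at the centre of its underside
- tin: round tin, diameter 80, 80 mm high; bystander, leave it alone; origin at the centre of its underside
- tape: black tape measure, 70 x 45 x 62 mm; bystander, leave it alone; origin at the centre of its underside
- sander: wooden sanding block, 60 x 100 x 30 mm; bystander, leave it alone; origin at the centre of its underside

How it is judged:
By the outcome, as a careful person would: the job done as asked, in the order asked, and still so for the second after the job is handed in, with the robot touching nothing.
Of pass_a, pass_b, pass_c only 2 to 3 are there at a start; the rules pass over those that are not, and their reading is None.
Of reject_a, reject_b, reject_c only 2 to 3 are there at a start; the rules pass over those that are not, and their reading is None.
At some moment in a run one of pass_a, pass_b, pass_c, reject_a, reject_b, reject_c may be knocked a few centimetres aside while the robot is not near it.
Once in a run the grip may slacken for a moment while it holds something.
It also fails if it takes over 210 s, if anything falls off the work surface, if the arm or the gripper's body presses on something with over 40 N, if the wrist force passes 120 N, or if a joint passes its speed limit or range.

ROBOT

A 7-joint arm with a two-finger parallel gripper is mounted at the origin on the work surface. World frame = base frame: x ahead of the robot, y to its left, z up, the work surface at z = 0. Lengths are in m, angles in rad, forces in N, time in s.
With the tool pointing down it reaches from about 0.4 to 0.925 m from the base axis. Payload 5.6 kg.
Tool frame: the origin (TCP) lies midway between the tips of the shut fingers; the grasp point (between the pads) lies robot.grip_point_offset behind it (robot.grip_point_offset is the distance from the TCP to the grasp point, in m); z points along the fingers, y is the line along which they close (so a half turn about z gives the same grasp; the last joint's range is limited). The gripper opens to 85 mm and grips with 20 to 120 N. Pads are 22 mm wide; open, the fingers measure 114 mm over their backs; the gripper's body (76 mm by 85 mm) begins 54 mm behind the grasp point. The pads swing forward as they close: fully open they stand 13 mm farther back than shut.
Start: joints at [-1.322, 0.468, -0.012, 1.603, 0.006, 1.071, -0.056], TCP at [0.187, 0.623, 0.231] pointing down, gripper open.
Joint ranges: [-2.53, 2.53], [-0.31, 2.02], [-1.57, 1.55], [0.28, 2.44], [-1.29, 4.43], [0.15, 1.84], [-2.92, 2.92]. Speed limits (rad/s): [2.57, 2.57, 3.14, 3.14, 3.14, 3.14, 3.14].

INTERFACE

Orientations are given as a rotation vector (axis times angle).
In Python, from cell import get_obs, cams, job, spotter, robot gives the robot as it stands. The module is installed in compiled form; this text tells all that it offers.
- The arm moves only by the tool move_arm, never from a script. Its argument "increments" is a list of rows, each a list of 7 numbers: the shift along the tool's x, y, z in m, then the turn, a rotation vector about the tool's x, y, z in units of 8 degrees (1.0 is 8 degrees), then the finger opening in m, from 0 to 0.0854. A call has 1 to 20 rows; each row is the pose to reach, as a shift and turn from the pose commanded when the call began, along the tool's axes at that moment; what a row does not reach only later rows make up. A row lasts 1/10 s, in which the tool goes at most 50 mm and 8.59 degrees, less where a joint would pass 70% of its speed; a pose out of reach is approached as far as the arm can. A call with a gripper value outside its range is refused whole. The fingers move at their own pace and stop on an object; "force" is the grip in N (left out, the last holds). Time passes only in rows, so rows that repeat a pose let the fingers close. It gives the time, the measured TCP pose, the force, the opening and the grip force at its end, in the units of the state.
- get_obs(): the state, without advancing time (a new reading comes with each control period).
- cams.snapshot(name): name is "scene" or "top"; returns a dict with "pixels" (384x512x3 uint8, red, green, blue), "K" (3x3 intrinsics, pixels), "dist_coeffs" ([k1, k2, p1, p2, k3] as OpenCV has them; the pictures are not rectified), "extrinsics" (4x4, takes a point from world to camera coordinates). Camera axes: x right, y up, looking along -z (the intrinsics and any distortion apply to the point x, -y, -z); pixel columns grow to the right and rows downward; lengths in m; the calibration is good to about 2 mm. A picture is of the moment at which its call begins. There is no depth.
- job.hand_in(): hands the job in; it is judged then, once.
Trained networks look in the newest picture that a camera, given by its name, has taken for a name from the list of things; names that differ only in an ending like _2 or _b are one class to them, and where a whole thing is asked for, a point or a joint stands for the part that bears it (a point fixed in the world has none). Each returns a list of dicts, best first, with "confidence" (0 to 1); they miss things now and then, are a little off and sometimes report something else, mostly with a low value. They report only what shows in the picture. A call takes as long as a camera call.
- spotter.masks_of(query, camera): "mask" (384x512 bool, what is visible of it).
- spotter.pinpoint(query, camera): "position" ([x, y, z] in m, in world coordinates, good to about 4 mm: a listed point, or the origin of a listed thing).
The state is a dict: "time_s": time; "joints": joint angles; "dq": joint speeds; "joint_torque": joint torques, N m; "tcp_pos": TCP position; "orientation": TCP orientation; "force": force on the tool from outside, world axes, zero at the start; "moment": the same for the moment, N m; "opening": finger opening in m; "finger_force": force on a finger pad.
Only numpy, scipy, OpenCV 4.12 (cv2) and the standard library are available. Lean on these libraries where they do the work, as an engineer would, in place of code of your own. Each camera call takes 0.05 s, during which the arm holds its last target. There are 200 camera calls.

## Working session

There is one attempt and no reset: what is moved stays moved. The work goes in short steps, Python scripts to look and compute and a tool call to move; the robot and the scene stay as the last step left them, time stands still between calls to the robot, and variables do not carry over. Pictures are saved under pics/ and viewed, at most 14 in all, crops included, and the job is handed in when it is done.

Besides the shell and the picture viewer there is one more tool, called after "Call:" as a command line: name --pt "numbers of a row" for each row, then --argument value for the rest. move_arm: Moves the arm, as the interface text tells. Its arguments: {"type":"object","properties":{"increments":{"type":"array"},"force":{"type":"number"}},"required":["increments"]}

```bash
mkdir -p pics; cat > look.py <<'E'
from cell import *
import numpy as np, cv2
def snap(n,f):
    s=cams.snapshot(n); cv2.imwrite(f,s["pixels"][:,:,::-1]); return s
def pin(q,c,k=3):
    for d in spotter.pinpoint(q,c)[:k]: print(c,q,np.round(d["position"],3),round(d["confidence"],2))
E
python3 - <<'E'
from look import *
a=snap("top","pics/t0.png"); b=snap("scene","pics/s0.png")
cv2.imwrite("pics/both0.png",cv2.resize(np.vstack([a["pixels"],b["pixels"]])[:,:,::-1],None,fx=.78,fy=.78))
for c in("top","scene"):
    for q in ["pass_a","reject_a"]: pin(q,c,6)
    for q in ["mallet","caddy_in","rack_nest0","rack_nest1","rack_nest2","cubby_nest0","cubby_nest1","cubby_nest2","flap_hinge","flap_bar","hammer","clamp","jar","tin","tape","sander"]: pin(q,c,1)
o=get_obs(); print(o["tcp_pos"],o["orientation"],o["opening"],robot.grip_point_offset)
print(a["extrinsics"],b["extrinsics"])
E
```

```text
top pass_a [0.484 0.129 0.   ] 0.86
top pass_a [ 0.49  -0.01   0.003] 0.63
top pass_a [ 0.545 -0.353  0.008] 0.15
top reject_a [ 0.48  -0.113  0.   ] 0.95
top reject_a [ 0.591  0.11  -0.001] 0.66
top reject_a [ 0.457 -0.346  0.003] 0.24
top mallet [0.598 0.313 0.102] 0.96
top caddy_in [0.715 0.044 0.005] 0.94
top rack_nest0 [ 0.383 -0.339  0.002] 0.72
top rack_nest1 [ 0.383 -0.339  0.002] 0.72
top rack_nest2 [ 0.383 -0.339  0.002] 0.72
top cubby_nest0 [0.717 0.268 0.   ] 0.75
top cubby_nest1 [0.717 0.268 0.   ] 0.75
top cubby_nest2 [0.717 0.268 0.   ] 0.75
top flap_hinge [0.519 0.374 0.089] 0.7
top flap_bar [0.48  0.271 0.136] 0.88
top hammer [ 0.264 -0.262 -0.003] 0.71
top clamp [ 0.744 -0.261 -0.005] 0.77
top jar [ 0.716  0.268 -0.001] 0.87
top tin [0.307 0.25  0.002] 0.83
top tape [ 0.359  0.091 -0.003] 0.68
top sander [ 0.354 -0.176 -0.001] 0.65
scene pass_a [0.487 0.129 0.001] 0.78
scene pass_a [ 0.487 -0.008 -0.003] 0.6
scene reject_a [ 0.486 -0.01  -0.004] 0.72
scene reject_a [ 0.476 -0.113 -0.   ] 0.56
scene reject_a [0.592 0.112 0.   ] 0.56
scene mallet [0.602 0.315 0.098] 0
[... 417 characters left out ...]
46 -0.266 -0.001] 0.55
scene jar [ 0.717  0.268 -0.001] 0.69
scene tin [ 0.31   0.244 -0.002] 0.77
scene tape [ 0.357  0.088 -0.004] 0.75
scene sander [ 0.356 -0.172 -0.002] 0.63
[0.18703441 0.62250806 0.23126487] [ 4.56809001e-01  3.10814222e+00 -2.97558485e-05] 0.08511216078089419 0.0187
[[-0.025426   -0.99967449  0.00210603  0.05236969]
 [ 0.99876331 -0.02531267  0.0427917  -0.50962473]
 [-0.04272446  0.00319145  0.9990818  -1.31043325]
 [ 0.          0.          0.          1.        ]] [[ 0.20823173  0.97794646  0.01613257 -0.12743234]
 [-0.77066303  0.15389434  0.61838097  0.30695448]
 [ 0.60226078 -0.14119931  0.78571287 -1.27374194]
 [ 0.          0.          0.          1.        ]]
```

View pics/t0.png

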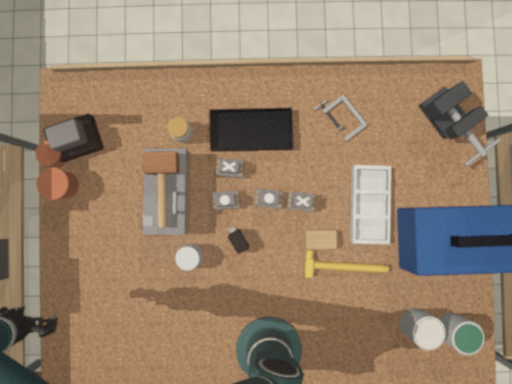

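View pics/s0.png

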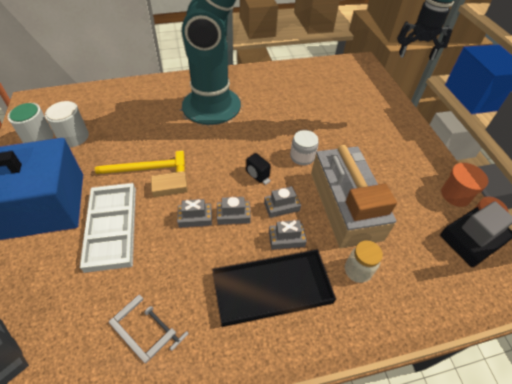

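Both views show four housings: round tags at top-view pixels (225,200) and (268,199), crosses at (230,168) and (302,201). The mallet lies on the shut flap with its head at (159,162), and the bar is at (175,202). The caddy is at (251,130) and the rack at (371,205). I'll refine the poses by fitting silhouettes.

```bash
cat >> look.py <<'E'
from scipy.optimize import minimize
from scipy.spatial.transform import Rotation as R
def proj(s,P):
    E=s["extrinsics"]; c=P@E[:3,:3].T+E[:3,3]; c=c*[1,-1,-1]
    return cv2.projectPoints(c,np.zeros(3),np.zeros(3),s["K"],np.array(s["dist_coeffs"],float))[0][:,0]
def box(x0,x1,y0,y1,z0,z1): return np.array([[x,y,z] for x in(x0,x1) for y in(y0,y1) for z in(z0,z1)],float)/1000
SH={"housing":[box(-45,45,-28,28,0,30),box(-30,30,-17,17,0,65)],
 "mallet":[box(-32,32,-50,50,0,54),box(-192,-32,-13,13,20,34),box(-192,-32,-7,7,14,40)],
 "caddy":[box(-67.5,67.5,-135,135,-5,25)],
 "rack":[box(-64,64,-126,126,-6,22)],
 "cubby":[box(-128,0,-132,132,-88,10)]}
def sil(s,shape,p,z,u=4):
    im=np.zeros((384*u,512*u),np.uint8); c,sn=np.cos(p[2]),np.sin(p[2])
    for b in SH[shape]:
        w=np.c_[b[:,0]*c-b[:,1]*sn+p[0],b[:,0]*sn+b[:,1]*c+p[1],b[:,2]+z]
        h=cv2.convexHull(((proj(s,w)+.5)*u-.5).astype(np.float32)); cv2.fillConvexPoly(im,np.round(h*16).astype(np.int32),255,shift=4)
    return cv2.resize(im,(512,384),interpolation=cv2.INTER_AREA)/255.
def fit(shape,views,p0,z,free=False):
    """views: list of (snapshot, boolean mask); returns x,y,yaw, mean IoU"""
    def cost(p):
        t=0
        for s,m in views:
            a=sil(s,shape,p,z); t+=np.minimum(a,m).sum()/np.maximum(a,m).sum()
        return -t/len(views)
    p0=np.array(p0,float); best=None
    sx=np.array([p0]+[p0+d for d in np.diag([.012,.012,.15])])
    r=minimize(cost,p0,method="Nelder-Mead",options=dict(initial_simplex=sx,xatol=2e-4,fatol=1e-4,maxiter=150))
    r=minimize(cost,r.x,method="Nelder-Mead",options=dict(initial_simplex=r.x+np.vstack([np.zeros(3),np.diag([-.006,.006,-.08])]),xatol=2e-4,fatol=1e-4,maxiter=150))
    return r.x,-r.fun
def near(q,s,cam,xyz,extra=()):
    """mask of q whose centroid lies nearest the projection of xyz"""
    uv=proj(s,np.array([xyz]))[0]; L=[d["mask"] for d in spotter.masks_of(q,cam) if d["confidence"]>.1]
    if not L: return None
    f=lambda m:np.hypot(*(np.array(np.nonzero(m))[::-1].mean(1)-uv))
    m=min(L,key=f); return m if f(m)<35 else None
E
cat > m1.py <<'E'
from look import *
S={c:cams.snapshot(c) for c in("top","scene")}
def do(name,q,shape,p0,z,add=None):
    V=[]
    for c in S:
        m=near(q,S[c],c,[p0[0],p0[1],z+.02])
        if m is None: print(name,"no mask",c); continue
        if add:
            for d in spotter.masks_of(add,c)[:1]: m=m|d["mask"]
        V.append((S[c],m.astype(float)))
    for v in ([V]+[[w] for w in V]):
        r,i=fit(shape,v,p0,z); print(name,np.round(r,4),"iou",round(i,3))
h=np.pi/2
do("caddy","caddy_in","caddy",(.717,.041,0),.005)
do("rack","rack_nest0","rack",(.463,-.343,h),.006)
do("cubby","cubby_nest0","cubby",(.521,.375,h),.088,"mallet")
do("mallet","mallet","mallet",(.6,.314,0),.098)
E
python3 m1.py
```

```text
caddy [ 0.7151  0.0399 -0.003 ] iou 0.972
caddy [ 0.7161  0.0402 -0.006 ] iou 0.98
caddy [ 0.7139  0.0391 -0.0008] iou 0.979
rack [ 0.4612 -0.3416  1.5219] iou 0.944
rack [ 0.4619 -0.3409  1.5356] iou 0.96
rack [ 0.4607 -0.344   1.5348] iou 0.936
cubby [0.5183 0.3763 1.5496] iou 0.621
cubby [0.5191 0.3759 1.5467] iou 0.965
cubby [0.4751 0.4416 1.1999] iou 0.387
mallet [ 0.5991  0.3119 -0.0007] iou 0.904
mallet [ 0.5998  0.3123 -0.0045] iou 0.935
mallet [ 0.5956  0.3108 -0.0026] iou 0.888
```

```bash
cat > go.py <<'E'
from look import *
def go(x,y,z,a,flip=False):
    """row (tool axes, 8-deg units) to TCP x,y,z, tool down, closing axis at yaw a"""
    o=get_obs(); T=R.from_rotvec(o["orientation"]); M=T.as_matrix()
    best=None
    for k in(0,1):
        yy=np.array([np.cos(a+k*np.pi),np.sin(a+k*np.pi),0]); zz=np.array([0,0,-1.])
        G=np.c_[np.cross(yy,zz),yy,zz]; rv=(T.inv()*R.from_matrix(G)).as_rotvec()
        if best is None or (np.linalg.norm(rv)<np.linalg.norm(best))!=flip: best=rv
    d=M.T@(np.array([x,y,z])-o["tcp_pos"])
    print("row",np.round(d,4),np.round(np.degrees(best)/8,3),"| tcp",np.round(o["tcp_pos"],4),"j1,7",np.round(o["joints"][[0,6]],2),"t",round(o["time_s"],1),"open",round(o["opening"],4))
    return M
if __name__=="__main__":
    import sys; v=[float(t) for t in sys.argv[1:5]]; print(np.round(go(*v,flip=len(sys.argv)>5),3))
E
python3 go.py .553 .312 .2 1.5708
```

```text
row [-0.4399 -0.1921  0.0313] [ 0.    0.   -2.09] | tcp [0.187  0.6225 0.2313] j1,7 [-1.32 -0.06] t 2.5 open 0.0855
[[-0.958  0.288  0.   ]
 [ 0.288  0.958  0.   ]
 [-0.     0.    -1.   ]]
```

Call:
move_arm --pt "-0.44 -0.192 0.0 0 0 -2.09 0.06" --pt "-0.44 -0.192 0.0 0 0 -2.09 0.06" --pt "-0.44 -0.192 0.0 0 0 -2.09 0.06" --pt "-0.44 -0.192 0.0 0 0 -2.09 0.06" --pt "-0.44 -0.192 0.0 0 0 -2.09 0.06" --pt "-0.44 -0.192 0.0 0 0 -2.09 0.06" --pt "-0.44 -0.192 0.0 0 0 -2.09 0.06" --pt "-0.44 -0.192 0.0 0 0 -2.09 0.06" --pt "-0.44 -0.192 0.0 0 0 -2.09 0.06" --pt "-0.44 -0.192 0.0 0 0 -2.09 0.06" --pt "-0.44 -0.192 0.0 0 0 -2.09 0.06" --pt "-0.44 -0.192 0.031 0 0 -2.09 0.06" --pt "-0.44 -0.192 0.031 0 0 -2.09 0.06" --pt "-0.44 -0.192 0.031 0 0 -2.09 0.06" --pt "-0.44 -0.192 0.031 0 0 -2.09 0.06" --pt "-0.44 -0.192 0.031 0 0 -2.09 0.06"

```text
time_s: 4.1
tcp_pos: [0.5535, 0.3128, 0.2017]
orientation: [-0.001, 3.14, 0.002]
force: [0.4, 0.2, -0.2]
opening: 0.0602
finger_force: 0.0
```

```bash
python3 go.py .553 .312 .107 1.5708; python3 -c "
from look import *
s=snap('scene','pics/x.png'); cv2.imwrite('pics/s1.png',cv2.resize(s['pixels'][100:270,230:440,::-1],None,fx=3,fy=3))"
```

```text
row [ 0.0006 -0.0009  0.0947] [0.008 0.012 0.005] | tcp [0.5535 0.3128 0.2017] j1,7 [-0.62  1.04] t 4.1 open 0.0602
[[-1.    -0.001  0.002]
 [-0.001  1.     0.001]
 [-0.002  0.001 -1.   ]]
```

View pics/s1.png

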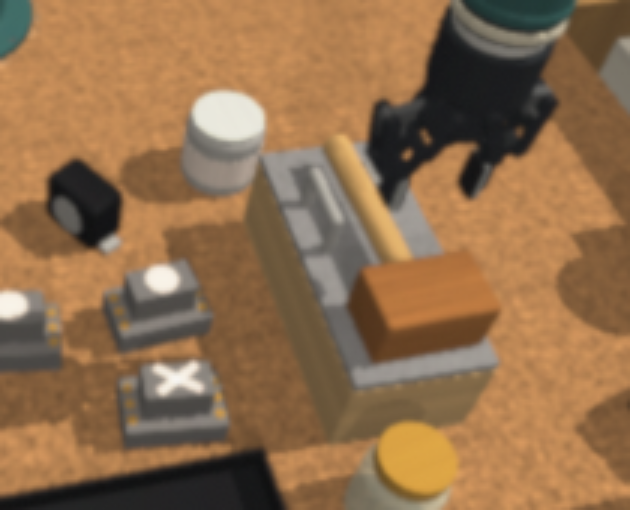

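The gripper sits above the handle close to the head, and the bar is clear to its left. I'll descend and grip.

Call:
move_arm --pt "0 0 0.04 0 0 0 0.06" --pt "0 0 0.07 0 0 0 0.06" --pt "0 0 0.093 0 0 0 0.06" --pt "0 0 0.093 0 0 0 0.06" --pt "0 0 0.093 0 0 0 0.015" --pt "0 0 0.093 0 0 0 0.015" --pt "0 0 0.093 0 0 0 0.015" --pt "0 0 0.093 0 0 0 0.015" --pt "0 0 0.093 0 0 0 0.015" --pt "0 0 0.093 0 0 0 0.015" --pt "0 0 0.093 0 0 0 0.015" --pt "0 0 0.06 0 0 0 0.015" --pt "0 0 0.02 0 0 0 0.015" --pt "0 0 -0.02 0 0 0 0.015" --pt "0 0 -0.02 0 0 0 0.015" --pt "0 0 -0.02 0 0 0 0.015" --force 110

```text
time_s: 5.75
tcp_pos: [0.5533, 0.3121, 0.2215]
orientation: [0.0, 3.14, 0.002]
force: [0.1, 0.1, -3.7]
opening: 0.0232
finger_force: 108.2
```

```bash
cat > mm.py <<'E'
from look import *
S={c:cams.snapshot(c) for c in("top","scene")}
o=get_obs(); print(o["tcp_pos"],o["opening"],o["joints"])
for c in S: pin("mallet",c,1); cv2.imwrite("pics/m_%s.png"%c,S[c]["pixels"][:,:,::-1])
E
python3 mm.py; python3 go.py .553 .312 .25 0; python3 go.py .553 .312 .25 0 f
```

```text
[0.55211086 0.31145783 0.21890192] 0.023138881966959086 [-0.62152181  0.45190116  0.07423069  1.6590325  -0.03773965  1.03477074
  1.03549196]
top mallet [0.598 0.311 0.212] 0.83
scene mallet [0.6   0.314 0.209] 0.96
row [-0.0008  0.0005 -0.0316] [-2.700e-02 -6.000e-03  1.125e+01] | tcp [0.5521 0.3115 0.2184] j1,7 [-0.62  1.04] t 6.0 open 0.0229
[[-1.     0.    -0.003]
 [ 0.     1.    -0.002]
 [ 0.003 -0.002 -1.   ]]
row [-0.0008  0.0005 -0.0316] [ 6.000e-03 -2.700e-02 -1.125e+01] | tcp [0.5521 0.3115 0.2184] j1,7 [-0.62  1.04] t 6.0 open 0.0229
[[-1.     0.    -0.003]
 [ 0.     1.    -0.002]
 [ 0.003 -0.002 -1.   ]]
```

Call:
move_arm --pt "-0.02 -0.02 -0.01 0 0 1 0.015" --pt "-0.04 -0.04 -0.01 0 0 2 0.015" --pt "-0.06 -0.07 -0.01 0 0 3 0.015" --pt "-0.08 -0.1 -0.01 0 0 4 0.015" --pt "-0.1 -0.13 -0.01 0 0 5 0.015" --pt "-0.12 -0.16 -0.01 0 0 6 0.015" --pt "-0.14 -0.19 -0.01 0 0 7 0.015" --pt "-0.15 -0.22 -0.01 0 0 8 0.015" --pt "-0.16 -0.25 -0.01 0 0 9 0.015" --pt "-0.162 -0.28 0 0 0 10 0.015" --pt "-0.162 -0.306 0 0 0 11 0.015" --pt "-0.162 -0.306 0 0 0 11.25 0.015" --pt "-0.162 -0.306 0.03 0 0 11.25 0.015" --pt "-0.162 -0.306 0.06 0 0 11.25 0.015" --pt "-0.162 -0.306 0.08 0 0 11.25 0.015" --pt "-0.162 -0.306 0.1 0 0 11.25 0.015" --pt "-0.162 -0.306 0.1 0 0 11.25 0.015" --pt "-0.162 -0.306 0.1 0 0 11.25 0.015"

```text
time_s: 7.75
tcp_pos: [0.7147, 0.006, 0.1194]
orientation: [-2.221, -2.221, 0.002]
force: [-0.2, -0.1, -2.5]
opening: 0.0232
finger_force: 108.4
```

```bash
python3 mm.py; python3 go.py .715 .006 .017 0
```

```text
[0.71589566 0.00589148 0.12127588] 0.0228399177654293 [-0.34409715  0.7177862   0.44401009  1.52731487 -0.34842529  0.97404433
  0.20078794]
top mallet [ 0.713 -0.038  0.112] 0.58
scene mallet [ 0.715 -0.04   0.105] 0.93
row [-0.     -0.0012  0.1047] [ 0.016 -0.001  0.   ] | tcp [0.716  0.006  0.1217] j1,7 [-0.34  0.2 ] t 8.0 open 0.0227
[[-0.     1.     0.002]
 [ 1.     0.     0.   ]
 [ 0.     0.002 -1.   ]]
```

View pics/m_scene.png

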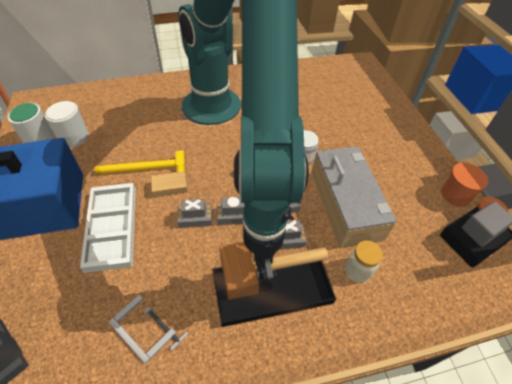

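The mallet is held level above the caddy, head at (240,272) and handle end at (325,257), inside the caddy's outline. I'll lower it.

Call:
move_arm --pt "0 0 0.03 0 0 0 0.015" --pt "0 0 0.06 0 0 0 0.015" --pt "0 0 0.08 0 0 0 0.015" --pt "0 0 0.09 0 0 0 0.015" --pt "0 0 0.097 0 0 0 0.015" --pt "0 0 0.101 0 0 0 0.015" --pt "0 0 0.103 0 0 0 0.015" --pt "0 0 0.103 0 0 0 0.015"

```text
time_s: 8.75
tcp_pos: [0.7157, 0.006, 0.018]
orientation: [2.221, 2.221, 0.001]
force: [-0.9, -0.1, -3.0]
opening: 0.0227
finger_force: 108.5
```

Release a little lower, then lift straight up.

Call:
move_arm --pt "0 0 0.002 0 0 0 0.02" --pt "0 0 0.003 0 0 0 0.02" --pt "0 0 0.003 0 0 0 0.03" --pt "0 0 0.003 0 0 0 0.05" --pt "0 0 0.003 0 0 0 0.055" --pt "0 0 0.003 0 0 0 0.055" --pt "0 0 -0.03 0 0 0 0.055" --pt "0 0 -0.07 0 0 0 0.055" --pt "0 0 -0.12 0 0 0 0.055" --pt "0 0 -0.17 0 0 0 0.055" --pt "0 0 -0.22 0 0 0 0.055" --pt "0 0 -0.22 0 0 0 0.055" --force 40

```text
time_s: 9.95
tcp_pos: [0.7194, 0.0052, 0.2466]
orientation: [2.215, 2.214, 0.017]
force: [-0.2, 0.1, 0.2]
opening: 0.0552
finger_force: 0.0
```

```bash
python3 mm.py; python3 go.py .4815 .272 .2 1.5708
```

```text
[0.71582856 0.0059881  0.23917844] 0.05496499180544442 [-0.37078893  0.60230608  0.49048835  1.44104828 -0.29510375  1.16811903
  0.16140302]
top mallet [ 0.714 -0.04   0.008] 0.81
scene mallet [ 0.718 -0.037  0.005] 0.67
row [ 0.2657 -0.2327  0.0365] [-1.1000e-02 -1.4000e-02 -1.1249e+01] | tcp [0.7143 0.0063 0.2359] j1,7 [-0.37  0.16] t 10.2 open 0.0554
[[-0.     1.    -0.002]
 [ 1.     0.     0.   ]
 [ 0.    -0.002 -1.   ]]
```

Mallet is in. Now to a point above the bar.

Call:
move_arm --pt "0.03 -0.03 0 0 0 -1 0.045" --pt "0.06 -0.05 0 0 0 -2 0.045" --pt "0.09 -0.08 0 0 0 -3 0.045" --pt "0.12 -0.1 0 0 0 -4 0.045" --pt "0.15 -0.13 0 0 0 -5 0.045" --pt "0.18 -0.15 0 0 0 -6 0.045" --pt "0.2 -0.18 0 0 0 -7 0.045" --pt "0.22 -0.2 0 0 0 -8 0.045" --pt "0.24 -0.22 0 0 0 -9 0.045" --pt "0.26 -0.23 0 0 0 -10 0.045" --pt "0.266 -0.233 0.01 0 0 -11 0.045" --pt "0.266 -0.233 0.036 0 0 -11.25 0.045" --pt "0.266 -0.233 0.036 0 0 -11.25 0.045" --pt "0.266 -0.233 0.036 0 0 -11.25 0.045"

```text
time_s: 11.55
tcp_pos: [0.4816, 0.2713, 0.2001]
orientation: [-0.002, -3.139, 0.003]
force: [-0.3, -0.5, 1.6]
opening: 0.0448
finger_force: 0.0
```

```bash
python3 - <<'E'
from look import *
S={c:cams.snapshot(c) for c in("top","scene")}
for c in S:
    pin("flap_bar",c,2); pin("flap_hinge",c,1); pin("cubby_nest0",c,2)
E
python3 go.py .4815 .272 .120 1.55
```

```text
top flap_bar [0.479 0.268 0.137] 0.66
top flap_bar [ 0.713 -0.04   0.01 ] 0.17
scene flap_bar [0.482 0.269 0.142] 0.98
scene flap_hinge [0.519 0.375 0.087] 0.95
row [ 0.001  -0.0001  0.0818] [0.004 0.006 0.147] | tcp [0.4824 0.2721 0.2018] j1,7 [-0.65  1.03] t 11.9 open 0.0451
[[-1.     0.     0.001]
 [ 0.     1.     0.001]
 [-0.001  0.001 -1.   ]]
```

Call:
move_arm --pt "0 0 0.04 0 0 0.15 0.045" --pt "0 0 0.07 0 0 0.15 0.045" --pt "0 0 0.082 0 0 0.15 0.045" --pt "0 0 0.082 0 0 0.15 0.045" --pt "0 0 0.082 0 0 0.15 0.005" --pt "0 0 0.082 0 0 0.15 0.005" --pt "0 0 0.082 0 0 0.15 0.005" --pt "0 0 0.082 0 0 0.15 0.005" --pt "0 0 0.082 0 0 0.15 0.005" --pt "0 0 0.082 0 0 0.15 0.005" --force 25

```text
time_s: 12.95
tcp_pos: [0.4832, 0.2707, 0.1209]
orientation: [0.035, 3.14, -0.001]
force: [-2.5, -6.1, 6.8]
opening: 0.0111
finger_force: 24.7
```

```bash
python3 - <<'E'
from look import *
o=get_obs();print(o["tcp_pos"],o["opening"],o["finger_force"],o["force"])
b=np.arctan2(50,105); r=np.hypot(50,105)
for th in np.arange(0,1.66,.11): # along +y world, and along tool z (down)
    a=b+th; print(round(th,2),"tool y %.3f z %.3f"%((105-r*np.cos(a))/1e3,-(r*np.sin(a)-50)/1e3))
E
```

```text
[0.4832324  0.27066458 0.12090722] 0.011118876439531005 24.740171134471893 [-2.52469812 -6.05016469  6.75146367]
0.0 tool y 0.000 z 0.000
0.11 tool y 0.006 z -0.011
0.22 tool y 0.013 z -0.022
0.33 tool y 0.022 z -0.031
0.44 tool y 0.031 z -0.040
0.55 tool y 0.042 z -0.048
0.66 tool y 0.053 z -0.054
0.77 tool y 0.064 z -0.059
0.88 tool y 0.077 z -0.063
0.99 tool y 0.089 z -0.065
1.1 tool y 0.102 z -0.066
1.21 tool y 0.115 z -0.066
1.32 tool y 0.127 z -0.064
1.43 tool y 0.140 z -0.061
1.54 tool y 0.152 z -0.056
1.65 tool y 0.163 z -0.051
```

Call:
move_arm --pt "0 0.003 -0.006 0 0 0 0.005" --pt "0 0.006 -0.011 0 0 0 0.005" --pt "0 0.01 -0.017 0 0 0 0.005" --pt "0 0.013 -0.022 0 0 0 0.005" --pt "0 0.017 -0.027 0 0 0 0.005" --pt "0 0.022 -0.031 0 0 0 0.005" --pt "0 0.026 -0.036 0 0 0 0.005" --pt "0 0.031 -0.04 0 0 0 0.005" --pt "0 0.036 -0.044 0 0 0 0.005" --pt "0 0.042 -0.048 0 0 0 0.005" --pt "0 0.047 -0.051 0 0 0 0.005" --pt "0 0.053 -0.054 0 0 0 0.005" --pt "0 0.053 -0.054 0 0 0 0.005"

```text
time_s: 14.25
tcp_pos: [0.4849, 0.3211, 0.1762]
orientation: [0.037, 3.14, -0.007]
force: [-3.5, -13.4, 16.4]
opening: 0.011
finger_force: 25.7
```

Call:
move_arm --pt "0 0.006 -0.003 0 0 0 0.005" --pt "0 0.011 -0.005 0 0 0 0.005" --pt "0 0.018 -0.007 0 0 0 0.005" --pt "0 0.024 -0.009 0 0 0 0.005" --pt "0 0.03 -0.01 0 0 0 0.005" --pt "0 0.036 -0.011 0 0 0 0.005" --pt "0 0.043 -0.012 0 0 0 0.005" --pt "0 0.049 -0.012 0 0 0 0.005" --pt "0 0.056 -0.012 0 0 0 0.005" --pt "0 0.062 -0.012 0 0 0 0.005" --pt "0 0.068 -0.011 0 0 0 0.005" --pt "0 0.074 -0.01 0 0 0 0.005" --pt "0 0.081 -0.009 0 0 0 0.005" --pt "0 0.087 -0.007 0 0 0 0.005" --pt "0 0.093 -0.005 0 0 0 0.005" --pt "0 0.099 -0.002 0 0 0 0.005" --pt "0 0.103 0 0 0 0 0.005" --pt "0 0.104 0 0 0 0 0.005" --pt "0 0.104 0 0 0 0 0.005"

```text
time_s: 16.15
tcp_pos: [0.488, 0.4287, 0.1746]
orientation: [0.035, 3.137, 0.002]
force: [6.2, -1.7, 1.3]
opening: 0.011
finger_force: 25.8
```

```bash
python3 - <<'E'
from look import *
s=snap("scene","pics/s2.png"); t=snap("top","pics/t2.png")
for c in("scene","top"): pin("flap_bar",c,1)
o=get_obs();print(o["tcp_pos"],o["opening"],o["finger_force"],o["force"])
cv2.imwrite("pics/c2.png",cv2.resize(np.hstack([s["pixels"][90:260,280:430],t["pixels"][110:280,100:250]])[:,:,::-1],None,fx=2.6,fy=2.6))
E
```

```text
scene flap_bar [0.487 0.428 0.195] 0.95
top flap_bar [ 0.481  0.128 -0.002] 0.62
[0.48806957 0.42866886 0.17460228] 0.01104926999799663 25.78223705291748 [ 5.5914734  -2.80405833  1.53477534]
```

View pics/c2.png

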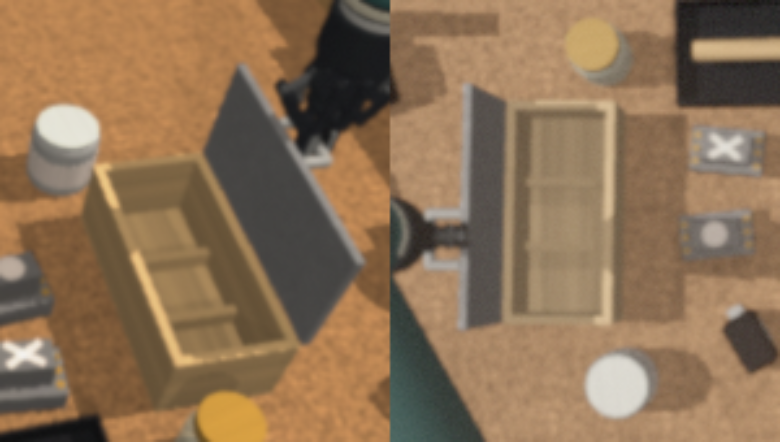

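The flap is upright, with its panel edge-on in both views and the three nests clear. Release the bar, lift, and measure the housings and the cubby.

Call:
move_arm --pt "0 0 0 0 0 0 0.03" --pt "0 0 0 0 0 0 0.04" --pt "0 0 0 0 0 0 0.04" --pt "0 0 0 0 0 0 0.04" --pt "0 0 -0.04 0 0 0 0.04" --pt "0 0 -0.08 0 0 0 0.04" --pt "0 0 -0.12 0 0 0 0.05" --pt "0 0 -0.12 0 0 0 0.05"

```text
time_s: 17.15
tcp_pos: [0.4875, 0.4313, 0.3002]
orientation: [0.032, 3.133, 0.013]
force: [-0.5, 0.8, 0.8]
opening: 0.0504
finger_force: 0.0
```

```bash
cat > hs.py <<'E'
from look import *
def housings(pts,cs=("top","scene")):
    S={c:cams.snapshot(c) for c in cs}
    for (q,p0,z) in pts:
        V=[]
        for c in S:
            m=near(q,S[c],c,[p0[0],p0[1],z+.02])
            other="reject_a" if q[0]=="p" else "pass_a"
            if m is None: m=near(other,S[c],c,[p0[0],p0[1],z+.02])
            if m is not None: V.append((S[c],m.astype(float)))
        for v in [V]+[[w] for w in V]:
            r,i=fit("housing",v,p0,z); print(q,np.round(r,4),"iou",round(i,3))
    for c in S:
        for q in("pass_a","reject_a"): pin(q,c,3)
if __name__=="__main__":
    h=np.pi/2
    housings([("pass_a",(.485,.129,h),0),("pass_a",(.488,-.009,h),0),("reject_a",(.48,-.113,h),0),("reject_a",(.591,.11,h),0)])
    for c in("top","scene"): 
        for q in("cubby_nest0","rack_nest0"): pin(q,c,3)
E
python3 hs.py
```

```text
pass_a [0.4869 0.1276 1.638 ] iou 0.924
pass_a [0.4871 0.1281 1.6457] iou 0.946
pass_a [0.4855 0.1262 1.7065] iou 0.919
pass_a [ 0.4882 -0.0114  1.4242] iou 0.932
pass_a [ 0.4883 -0.01    1.4299] iou 0.95
pass_a [ 0.4882 -0.0122  1.42  ] iou 0.931
reject_a [ 0.4762 -0.1166  1.4754] iou 0.922
reject_a [ 0.4776 -0.115   1.4312] iou 0.912
reject_a [ 0.4752 -0.1178  1.4764] iou 0.953
reject_a [0.5894 0.1126 1.4472] iou 0.886
reject_a [0.5904 0.1128 1.4649] iou 0.881
reject_a [0.5887 0.1114 1.4672] iou 0.893
top pass_a [ 0.484  0.131 -0.   ] 0.9
top pass_a [ 0.488 -0.009  0.004] 0.8
top pass_a [ 0.352 -0.179 -0.   ] 0.71
top reject_a [ 0.592  0.11  -0.002] 0.96
top reject_a [ 0.479 -0.116  0.003] 0.92
scene pass_a [0.486 0.428 0.194] 0.74
scene pass_a [ 0.487 -0.012 -0.005] 0.68
scene pass_a [0.486 0.128 0.002] 0.6
scene reject_a [ 0.592  0.111 -0.002] 0.94
scene reject_a [ 0.482 -0.114  0.   ] 0.67
top cubby_nest0 [0.437 0.309 0.005] 0.98
top cubby_nest0 [0.596 0.308 0.006] 0.97
top cubby_nest0 [0.518 0.308 0.005] 0.76
top rack_nest0 [ 0.385 -0.341  0.007] 0.95
top rack_nest0 [ 0.456 -0.346  0.002] 0.84
top rack_nest0 [ 0.542 -0.351  0.004] 0.73
scene cubby_nest0 [0.6   0.306 0.007] 0.91
scene cubby_nest0 [0.518 0.311 0.004] 0.9
scene cubby_nest0 [0.438 0.318 0.007] 0.56
scene rack_nest0 [ 0.461 -0.344  0.01 ] 0.97
scene rack_nest0 [ 0.38  -0.342  0.007] 0.72
scene rack_nest0 [ 0.544 -0.346  0.007] 0.68
```

```bash
python3 go.py .5905 .112 .16 -.115; python3 go.py .5905 .112 .16 -.115 f
```

```text
row [-0.1116 -0.3147  0.1334] [-0.0000e+00  1.0000e-03 -1.0577e+01] | tcp [0.4855 0.429  0.2934] j1,7 [-0.84  0.8 ] t 18.1 open 0.0499
[[-1.     0.021  0.   ]
 [ 0.021  1.     0.   ]
 [-0.     0.    -1.   ]]
row [-0.1116 -0.3147  0.1334] [1.0000e-03 0.0000e+00 1.1923e+01] | tcp [0.4855 0.429  0.2934] j1,7 [-0.84  0.8 ] t 18.1 open 0.0499
[[-1.     0.021  0.   ]
 [ 0.021  1.     0.   ]
 [-0.     0.    -1.   ]]
```

Call:
move_arm --pt "-0.01 -0.03 0 0 0 1 0.06" --pt "-0.02 -0.06 0 0 0 2 0.06" --pt "-0.04 -0.09 0 0 0 3 0.06" --pt "-0.05 -0.12 0 0 0 4 0.06" --pt "-0.06 -0.15 0 0 0 5 0.06" --pt "-0.07 -0.18 0 0 0 6 0.06" --pt "-0.08 -0.21 0 0 0 7 0.06" --pt "-0.09 -0.24 0 0 0 8 0.06" --pt "-0.1 -0.27 0.02 0 0 9 0.06" --pt "-0.11 -0.3 0.05 0 0 10 0.06" --pt "-0.112 -0.315 0.09 0 0 11 0.06" --pt "-0.112 -0.315 0.12 0 0 11.9 0.06" --pt "-0.112 -0.315 0.133 0 0 11.9 0.06" --pt "-0.112 -0.315 0.133 0 0 11.9 0.06" --pt "-0.112 -0.315 0.133 0 0 11.9 0.06"

```text
time_s: 19.55
tcp_pos: [0.5917, 0.1126, 0.1615]
orientation: [2.338, 2.097, 0.003]
force: [-0.3, -0.0, -0.3]
opening: 0.0601
finger_force: 0.0
```

```bash
python3 go.py .5905 .112 .034 -.115; python3 -c "
from look import *
S={c:cams.snapshot(c) for c in('scene','top')}
for c in S: pin('reject_a',c); pin('pass_a',c)"
```

```text
row [-0.0008 -0.0013  0.1275] [ 0.012 -0.007  0.046] | tcp [0.5917 0.1126 0.1615] j1,7 [-0.6  -0.11] t 19.6 open 0.0601
[[ 0.108  0.994  0.002]
 [ 0.994 -0.108  0.001]
 [ 0.001  0.002 -1.   ]]
scene reject_a [ 0.48  -0.114  0.003] 0.79
scene reject_a [0.593 0.113 0.003] 0.61
scene pass_a [0.486 0.126 0.001] 0.95
scene pass_a [ 0.488 -0.009 -0.002] 0.6
scene pass_a [ 0.357 -0.174 -0.004] 0.44
top reject_a [0.436 0.309 0.006] 0.69
top reject_a [ 0.476 -0.115  0.004] 0.61
top reject_a [0.592 0.109 0.001] 0.39
top pass_a [ 0.492 -0.007  0.002] 0.91
top pass_a [0.484 0.13  0.001] 0.45
top pass_a [ 0.715 -0.041  0.007] 0.4
```

Call:
move_arm --pt "0 -0.001 0.04 0 0 0 0.06" --pt "0 -0.001 0.08 0 0 0 0.06" --pt "0 -0.001 0.11 0 0 0 0.06" --pt "0 -0.001 0.126 0 0 0 0.06" --pt "0 -0.001 0.126 0 0 0 0.06" --pt "0 -0.001 0.126 0 0 0 0.02" --pt "0 -0.001 0.126 0 0 0 0.02" --pt "0 -0.001 0.126 0 0 0 0.02" --pt "0 -0.001 0.126 0 0 0 0.02" --pt "0 -0.001 0.126 0 0 0 0.02" --pt "0 -0.001 0.1 0 0 0 0.02" --pt "0 -0.001 0.06 0 0 0 0.02" --pt "0 -0.001 0.02 0 0 0 0.02" --pt "0 -0.001 -0.03 0 0 0 0.02" --pt "0 -0.001 -0.03 0 0 0 0.02" --force 80

```text
time_s: 21.35
tcp_pos: [0.594, 0.1123, 0.1977]
orientation: [2.338, 2.09, 0.019]
force: [1.2, 0.2, -2.1]
opening: 0.0324
finger_force: 80.3
```

```bash
python3 go.py .597 .309 .19 -.024
```

```text
row [ 0.1958 -0.0191  0.0085] [ 0.087 -0.035 -0.63 ] | tcp [0.594  0.1123 0.1977] j1,7 [-0.62 -0.13] t 21.4 open 0.0324
[[ 0.112  0.994  0.013]
 [ 0.994 -0.112  0.004]
 [ 0.005  0.012 -1.   ]]
```

Call:
move_arm --pt "0.03 -0.003 0 0 0 -0.2 0.02" --pt "0.07 -0.006 0 0 0 -0.4 0.02" --pt "0.11 -0.01 0 0 0 -0.63 0.02" --pt "0.15 -0.013 0 0 0 -0.63 0.02" --pt "0.18 -0.016 0 0 0 -0.63 0.02" --pt "0.196 -0.016 0 0 0 -0.63 0.02" --pt "0.196 -0.016 0 0 0 -0.63 0.02" --pt "0.196 -0.016 0.03 0 0 -0.63 0.02" --pt "0.196 -0.016 0.05 0 0 -0.63 0.02" --pt "0.196 -0.016 0.05 0 0 -0.63 0.02"

```text
time_s: 22.35
tcp_pos: [0.5942, 0.3044, 0.1372]
orientation: [-2.251, -2.191, 0.011]
force: [-0.5, -0.6, -2.6]
opening: 0.0331
finger_force: 80.1
```

```bash
python3 go.py .597 .3095 .042 -.024;  python3 - <<'E'
from look import *
s=snap("scene","pics/s3.png"); t=snap("top","pics/t3.png")
for c in("scene","top"): pin("reject_a",c,3)
cv2.imwrite("pics/c3.png",cv2.resize(np.hstack([s["pixels"][90:260,280:430],t["pixels"][110:280,100:250]])[:,:,::-1],None,fx=2.6,fy=2.6))
E
```

```text
row [0.0056 0.0031 0.0951] [-0.037  0.035 -0.021] | tcp [0.5942 0.3044 0.1372] j1,7 [-0.81 -0.32] t 22.4 open 0.0331
[[ 0.027  1.    -0.005]
 [ 1.    -0.027 -0.005]
 [-0.005 -0.005 -1.   ]]
scene reject_a [ 0.479 -0.114  0.001] 0.82
scene reject_a [0.595 0.306 0.101] 0.56
top reject_a [ 0.477 -0.113  0.002] 0.69
top reject_a [0.593 0.305 0.102] 0.53
```

View pics/c3.png

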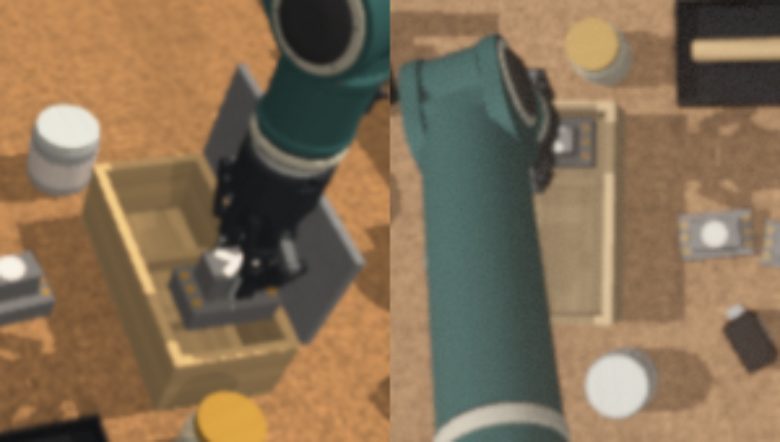

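The housing is held square above the far nest. I'll nudge and lower it.

Call:
move_arm --pt "0.003 0.002 0 0 0 0 0.02" --pt "0.003 0.002 0.03 0 0 0 0.02" --pt "0.003 0.002 0.06 0 0 0 0.02" --pt "0.003 0.002 0.075 0 0 0 0.02" --pt "0.003 0.002 0.085 0 0 0 0.02" --pt "0.003 0.002 0.09 0 0 0 0.02" --pt "0.003 0.002 0.09 0 0 0 0.02" --pt "0.003 0.002 0.09 0 0 0 0.02"

```text
time_s: 23.35
tcp_pos: [0.5987, 0.3117, 0.0515]
orientation: [2.247, 2.194, 0.003]
force: [0.6, 0.2, -2.3]
opening: 0.0328
finger_force: 80.1
```

```bash
python3 go.py .597 .3095 .041 -.024;  python3 - <<'E'
from look import *
s=snap("scene","pics/s3.png")
pin("reject_a","scene",3)
E
```

```text
row [-0.0023 -0.0017  0.0104] [ 0.012 -0.007  0.001] | tcp [0.5987 0.3117 0.0515] j1,7 [-0.78 -0.29] t 23.4 open 0.0328
[[ 0.024  1.     0.002]
 [ 1.    -0.024  0.001]
 [ 0.001  0.002 -1.   ]]
scene reject_a [0.6   0.31  0.015] 0.8
scene reject_a [ 0.478 -0.115  0.001] 0.72
```

Call:
move_arm --pt "-0.001 -0.001 0.005 0 0 0 0.02" --pt "-0.001 -0.001 0.009 0 0 0 0.02" --pt "-0.001 -0.001 0.011 0 0 0 0.02" --pt "-0.001 -0.001 0.011 0 0 0 0.025" --pt "-0.001 -0.001 0.011 0 0 0 0.038" --pt "-0.001 -0.001 0.011 0 0 0 0.046" --pt "-0.001 -0.001 0.011 0 0 0 0.046" --pt "-0.001 -0.001 0.011 0 0 0 0.046" --pt "-0.001 -0.001 -0.03 0 0 0 0.046" --pt "-0.001 -0.001 -0.07 0 0 0 0.046" --pt "-0.001 -0.001 -0.12 0 0 0 0.046" --pt "-0.001 -0.001 -0.16 0 0 0 0.06" --pt "-0.001 -0.001 -0.2 0 0 0 0.06"

```text
time_s: 24.75
tcp_pos: [0.5969, 0.3103, 0.2527]
orientation: [2.248, 2.195, 0.002]
force: [-0.1, 0.5, 0.2]
opening: 0.0597
finger_force: 0.0
```

```bash
python3 go.py .479 -.115 .2 -.105;  python3 - <<'E'
from look import *
s=snap("scene","pics/s4.png"); t=snap("top","pics/t4.png")
for c in("scene","top"): pin("reject_a",c,3); pin("pass_a",c,2)
E
```

```text
row [-0.428  -0.1078  0.0522] [ 0.008 -0.007  0.581] | tcp [0.5969 0.3103 0.2527] j1,7 [-0.84 -0.37] t 24.8 open 0.0597
[[ 0.024  1.     0.001]
 [ 1.    -0.024  0.001]
 [ 0.001  0.001 -1.   ]]
scene reject_a [0.598 0.313 0.007] 0.91
scene reject_a [ 0.479 -0.117 -0.003] 0.9
scene reject_a [0.52  0.309 0.006] 0.35
scene pass_a [ 0.486  0.126 -0.001] 0.7
scene pass_a [ 0.468  0.028 -0.002] 0.59
top reject_a [0.595 0.31  0.007] 0.96
top reject_a [ 0.477 -0.116  0.   ] 0.65
top pass_a [0.482 0.128 0.002] 0.73
top pass_a [0.468 0.031 0.003] 0.68
```

Reject one is seated. A pass housing was knocked to about (0.468, 0.03), so I'll re-measure it later. On to the second reject.

Call:
move_arm --pt "-0.04 -0.01 0 0 0 0.1 0.06" --pt "-0.08 -0.02 0 0 0 0.2 0.06" --pt "-0.12 -0.03 0 0 0 0.3 0.06" --pt "-0.16 -0.04 0 0 0 0.4 0.06" --pt "-0.2 -0.05 0 0 0 0.5 0.06" --pt "-0.25 -0.06 0 0 0 0.55 0.06" --pt "-0.29 -0.07 0 0 0 0.55 0.06" --pt "-0.33 -0.08 0 0 0 0.55 0.06" --pt "-0.37 -0.09 0.01 0 0 0.55 0.06" --pt "-0.4 -0.1 0.04 0 0 0.55 0.06" --pt "-0.428 -0.108 0.08 0 0 0.55 0.06" --pt "-0.428 -0.108 0.1 0 0 0.55 0.06" --pt "-0.428 -0.108 0.1 0 0 0.55 0.06" --pt "-0.428 -0.108 0.1 0 0 0.55 0.06"

```text
time_s: 26.45
tcp_pos: [0.4784, -0.1147, 0.1498]
orientation: [-2.329, -2.107, 0.003]
force: [-0.1, 0.4, 1.1]
opening: 0.0604
finger_force: 0.0
```

```bash
python3 - <<'E'
from hs import *
housings([("reject_a",(.478,-.116,1.46),0)])
E
python3 go.py .478 -.116 .034 -.11
```

```text
reject_a [ 0.4764 -0.1177  1.4589] iou 0.65
reject_a [ 0.4822 -0.1042  1.5449] iou 0.361
reject_a [ 0.4761 -0.1179  1.4482] iou 0.951
top pass_a [0.484 0.127 0.001] 0.82
top pass_a [ 0.47   0.028 -0.002] 0.67
top pass_a [0.519 0.376 0.086] 0.32
top reject_a [0.595 0.308 0.007] 0.79
top reject_a [ 0.476 -0.114  0.003] 0.71
scene pass_a [ 0.488  0.129 -0.   ] 0.86
scene pass_a [ 0.468  0.03  -0.   ] 0.84
scene reject_a [0.597 0.313 0.005] 0.59
row [-0.0016 -0.0011  0.1168] [ 0.009 -0.003  0.073] | tcp [ 0.4791 -0.1146  0.1508] j1,7 [-0.34  0.34] t 26.9 open 0.0602
[[ 0.1    0.995  0.001]
 [ 0.995 -0.1    0.   ]
 [ 0.     0.001 -1.   ]]
```

Call:
move_arm --pt "-0.001 -0.001 0.04 0 0 0 0.06" --pt "-0.001 -0.001 0.08 0 0 0 0.06" --pt "-0.001 -0.001 0.105 0 0 0 0.06" --pt "-0.001 -0.001 0.116 0 0 0 0.06" --pt "-0.001 -0.001 0.116 0 0 0 0.06" --pt "-0.001 -0.001 0.116 0 0 0 0.02" --pt "-0.001 -0.001 0.116 0 0 0 0.02" --pt "-0.001 -0.001 0.116 0 0 0 0.02" --pt "-0.001 -0.001 0.116 0 0 0 0.02" --pt "-0.001 -0.001 0.116 0 0 0 0.02" --pt "-0.001 -0.001 0.09 0 0 0 0.02" --pt "-0.001 -0.001 0.05 0 0 0 0.02" --pt "-0.001 -0.001 0.01 0 0 0 0.02" --pt "-0.001 -0.001 -0.04 0 0 0 0.02" --pt "-0.001 -0.001 -0.04 0 0 0 0.02" --pt "-0.001 -0.001 -0.04 0 0 0 0.02"

```text
time_s: 28.45
tcp_pos: [0.4782, -0.1154, 0.1916]
orientation: [2.329, 2.107, 0.005]
force: [-0.0, 0.4, -1.8]
opening: 0.0326
finger_force: 80.1
```

```bash
python3 go.py .518 .3105 .13 -.024
```

```text
row [ 0.4276 -0.0031  0.0623] [ 0.025 -0.01  -0.544] | tcp [ 0.4782 -0.1154  0.1916] j1,7 [-0.39  0.3 ] t 28.4 open 0.0326
[[ 0.1    0.995  0.004]
 [ 0.995 -0.1    0.001]
 [ 0.002  0.003 -1.   ]]
```

Call:
move_arm --pt "0.03 0 0 0 0 -0.1 0.02" --pt "0.07 0 0 0 0 -0.2 0.02" --pt "0.11 -0.001 0 0 0 -0.3 0.02" --pt "0.15 -0.001 0 0 0 -0.4 0.02" --pt "0.19 -0.001 0 0 0 -0.5 0.02" --pt "0.23 -0.002 0 0 0 -0.55 0.02" --pt "0.27 -0.002 0 0 0 -0.55 0.02" --pt "0.31 -0.002 0 0 0 -0.55 0.02" --pt "0.35 -0.003 0 0 0 -0.55 0.02" --pt "0.38 -0.003 0 0 0 -0.55 0.02" --pt "0.41 -0.003 0 0 0 -0.55 0.02" --pt "0.428 -0.003 0 0 0 -0.55 0.02" --pt "0.428 -0.003 0 0 0 -0.55 0.02" --pt "0.428 -0.003 0.03 0 0 -0.55 0.02" --pt "0.428 -0.003 0.06 0 0 -0.55 0.02" --pt "0.428 -0.003 0.06 0 0 -0.55 0.02" --pt "0.428 -0.003 0.06 0 0 -0.55 0.02"

```text
time_s: 30.15
tcp_pos: [0.5177, 0.3085, 0.1301]
orientation: [2.249, 2.192, -0.003]
force: [0.2, -0.4, -1.0]
opening: 0.033
finger_force: 79.9
```

```bash
python3 go.py .518 .3105 .041 -.024;  python3 - <<'E'
from look import *
for c in("scene","top"):
    s=cams.snapshot(c); pin("reject_a",c,3)
E
```

```text
row [0.0021 0.0004 0.0891] [-0.007  0.012 -0.012] | tcp [0.5177 0.3085 0.1301] j1,7 [-0.93 -0.37] t 30.1 open 0.033
[[ 0.026  1.    -0.001]
 [ 1.    -0.026 -0.002]
 [-0.002 -0.001 -1.   ]]
scene reject_a [0.52  0.308 0.095] 0.78
scene reject_a [0.597 0.314 0.009] 0.63
top reject_a [0.595 0.31  0.004] 0.55
top reject_a [0.517 0.309 0.099] 0.51
```

Aligned within 2 mm. Lower, release and retreat.

Call:
move_arm --pt "0.001 0 0.03 0 0 0 0.02" --pt "0.001 0 0.06 0 0 0 0.02" --pt "0.001 0 0.075 0 0 0 0.02" --pt "0.001 0 0.082 0 0 0 0.02" --pt "0.001 0 0.086 0 0 0 0.02" --pt "0.001 0 0.089 0 0 0 0.02" --pt "0.001 0 0.09 0 0 0 0.02" --pt "0.001 0 0.09 0 0 0 0.02"

```text
time_s: 31.15
tcp_pos: [0.5186, 0.3118, 0.042]
orientation: [2.248, 2.195, 0.004]
force: [-2.1, -0.8, 5.1]
opening: 0.0331
finger_force: 80.7
```

```bash
python3 go.py .518 .3105 .040 -.024;  python3 - <<'E'
from look import *
s=cams.snapshot("scene"); pin("reject_a","scene",3)
E
```

```text
row [-0.0013 -0.0005  0.002 ] [ 0.013 -0.012  0.001] | tcp [0.5186 0.3118 0.042 ] j1,7 [-0.88 -0.31] t 31.1 open 0.0331
[[ 0.024  1.     0.002]
 [ 1.    -0.024  0.002]
 [ 0.002  0.002 -1.   ]]
scene reject_a [0.522 0.311 0.007] 0.94
scene reject_a [0.599 0.312 0.005] 0.9
```

Call:
move_arm --pt "0 0 0 0 0 0 0.035" --pt "0 0 0 0 0 0 0.046" --pt "0 0 0 0 0 0 0.05" --pt "0 0 0 0 0 0 0.05" --pt "0 0 -0.04 0 0 0 0.05" --pt "0 0 -0.08 0 0 0 0.05" --pt "0 0 -0.12 0 0 0 0.06" --pt "0 0 -0.16 0 0 0 0.06" --pt "-0.04 0 -0.17 0 0 0 0.06" --pt "-0.08 0 -0.17 0 0 0 0.06" --pt "-0.12 -0.01 -0.17 0 0 -0.2 0.06" --pt "-0.16 -0.02 -0.16 0 0 -0.4 0.06" --pt "-0.18 -0.03 -0.13 0 0 -0.6 0.06" --pt "-0.18 -0.03 -0.11 0 0 -0.7 0.06" --pt "-0.18 -0.03 -0.11 0 0 -0.7 0.06"

```text
time_s: 32.75
tcp_pos: [0.4814, 0.1308, 0.1484]
orientation: [-2.138, -2.299, 0.007]
force: [-0.9, -0.3, 0.8]
opening: 0.0598
finger_force: 0.0
```

```bash
python3 - <<'E'
from hs import *
housings([("pass_a",(.486,.128,1.65),0),("pass_a",(.468,.03,1.45),0)])
E
python3 go.py .486 .128 .034 .07
```

```text
pass_a [0.4845 0.1285 1.6685] iou 0.444
pass_a [0.486 0.128 1.65 ] iou 0.0
pass_a [0.4845 0.1285 1.6685] iou 0.888
pass_a [0.4688 0.0262 1.4297] iou 0.937
pass_a [0.4692 0.0278 1.4292] iou 0.953
pass_a [0.4683 0.0249 1.3975] iou 0.953
top pass_a [0.468 0.03  0.004] 0.76
top pass_a [ 0.383 -0.338  0.002] 0.69
top pass_a [0.483 0.131 0.001] 0.56
top reject_a [0.519 0.314 0.009] 0.78
top reject_a [0.598 0.311 0.01 ] 0.78
scene pass_a [ 0.468  0.024 -0.002] 0.83
scene pass_a [0.485 0.128 0.004] 0.74
scene pass_a [0.719 0.038 0.003] 0.55
scene reject_a [0.596 0.311 0.005] 0.63
scene reject_a [0.52  0.314 0.008] 0.61
row [-0.0046  0.002   0.1167] [ 0.005 -0.002  0.031] | tcp [0.4836 0.1324 0.1507] j1,7 [-0.75 -0.03] t 33.2 open 0.0601
[[-0.074  0.997  0.001]
 [ 0.997  0.074  0.   ]
 [ 0.     0.001 -1.   ]]
```

Call:
move_arm --pt "-0.004 0.002 0.04 0 0 0 0.06" --pt "-0.004 0.002 0.08 0 0 0 0.06" --pt "-0.004 0.002 0.105 0 0 0 0.06" --pt "-0.004 0.002 0.116 0 0 0 0.06" --pt "-0.004 0.002 0.116 0 0 0 0.06" --pt "-0.004 0.002 0.116 0 0 0 0.02" --pt "-0.004 0.002 0.116 0 0 0 0.02" --pt "-0.004 0.002 0.116 0 0 0 0.02" --pt "-0.004 0.002 0.116 0 0 0 0.02" --pt "-0.004 0.002 0.116 0 0 0 0.02" --pt "-0.004 0.002 0.09 0 0 0 0.02" --pt "-0.004 0.002 0.05 0 0 0 0.02" --pt "-0.004 0.002 0.01 0 0 0 0.02" --pt "-0.004 0.002 0.01 0 0 0 0.02"

```text
time_s: 34.65
tcp_pos: [0.489, 0.1292, 0.1454]
orientation: [2.135, 2.299, 0.015]
force: [-0.1, 0.3, -1.0]
opening: 0.0326
finger_force: 80.2
```

```bash
python3 go.py .542 -.347 .13 -.036
```

```text
row [-0.4789  0.0176  0.0137] [ 0.068 -0.033  0.786] | tcp [0.489  0.1292 0.1454] j1,7 [-0.75 -0.01] t 34.6 open 0.0326
[[-0.074  0.997  0.009]
 [ 0.997  0.074  0.005]
 [ 0.004  0.01  -1.   ]]
```

Call:
move_arm --pt "-0.04 0.002 -0.01 0 0 0.1 0.02" --pt "-0.08 0.004 -0.02 0 0 0.2 0.02" --pt "-0.12 0.006 -0.02 0 0 0.3 0.02" --pt "-0.16 0.008 -0.02 0 0 0.4 0.02" --pt "-0.2 0.01 -0.02 0 0 0.5 0.02" --pt "-0.24 0.012 -0.02 0 0 0.6 0.02" --pt "-0.28 0.014 -0.02 0 0 0.7 0.02" --pt "-0.32 0.016 -0.02 0 0 0.8 0.02" --pt "-0.36 0.018 -0.02 0 0 0.8 0.02" --pt "-0.4 0.018 -0.02 0 0 0.8 0.02" --pt "-0.44 0.018 -0.02 0 0 0.8 0.02" --pt "-0.47 0.018 0 0 0 0.8 0.02" --pt "-0.479 0.018 0.03 0 0 0.8 0.02" --pt "-0.479 0.018 0.05 0 0 0.8 0.02" --pt "-0.479 0.018 0.05 0 0 0.8 0.02" --pt "-0.479 0.018 0.05 0 0 0.8 0.02"

```text
time_s: 36.25
tcp_pos: [0.5389, -0.3478, 0.0902]
orientation: [-2.262, -2.179, 0.0]
force: [0.6, -0.1, -1.0]
opening: 0.0324
finger_force: 80.0
```

```bash
cat > chk.py <<'E'
from look import *
import sys
for c in("scene","top"):
    s=cams.snapshot(c); pin(sys.argv[1],c,4); pin("rack_nest0",c,3)
    if len(sys.argv)>2: cv2.imwrite(f"pics/{sys.argv[2]}_{c}.png",s["pixels"][:,:,::-1])
E
python3 chk.py pass_a; python3 go.py .542 -.347 .04 -.036
```

```text
scene pass_a [ 0.469  0.029 -0.002] 0.86
scene pass_a [ 0.54  -0.348  0.054] 0.76
scene pass_a [0.438 0.315 0.007] 0.44
scene rack_nest0 [ 0.544 -0.345  0.009] 0.92
scene rack_nest0 [ 0.462 -0.343  0.009] 0.81
scene rack_nest0 [ 0.382 -0.339  0.003] 0.68
top pass_a [ 0.535 -0.35   0.057] 0.73
top pass_a [ 0.467  0.032 -0.002] 0.62
top pass_a [0.484 0.428 0.19 ] 0.55
top rack_nest0 [ 0.46  -0.345  0.001] 0.95
top rack_nest0 [ 0.544 -0.348  0.006] 0.92
top rack_nest0 [0.6   0.31  0.008] 0.67
row [0.0012 0.0022 0.0514] [ 0.013  0.004 -0.008] | tcp [ 0.5397 -0.3481  0.0914] j1,7 [0.13 0.85] t 36.5 open 0.0325
[[ 0.037  0.999  0.002]
 [ 0.999 -0.037 -0.001]
 [-0.001  0.002 -1.   ]]
```

Call:
move_arm --pt "0.002 0.0035 0 0 0 0 0.02" --pt "0.002 0.0035 0.02 0 0 0 0.02" --pt "0.002 0.0035 0.035 0 0 0 0.02" --pt "0.002 0.0035 0.042 0 0 0 0.02" --pt "0.002 0.0035 0.046 0 0 0 0.02" --pt "0.002 0.0035 0.049 0 0 0 0.02" --pt "0.002 0.0035 0.05 0 0 0 0.02" --pt "0.002 0.0035 0.05 0 0 0 0.02"

```text
time_s: 37.35
tcp_pos: [0.5424, -0.3464, 0.0419]
orientation: [-2.263, -2.179, -0.001]
force: [-3.3, 3.2, 7.9]
opening: 0.0326
finger_force: 81.2
```

```bash
python3 chk.py pass_a p1; python3 go.py .543 -.347 .04 -.036
```

```text
scene pass_a [ 0.543 -0.345  0.003] 0.92
scene pass_a [ 0.466  0.028 -0.002] 0.56
scene pass_a [ 0.717 -0.039  0.007] 0.36
scene rack_nest0 [ 0.461 -0.343  0.009] 0.96
scene rack_nest0 [ 0.379 -0.336  0.007] 0.73
top pass_a [ 0.539 -0.344  0.005] 0.69
top pass_a [0.468 0.028 0.004] 0.64
top pass_a [0.519 0.377 0.086] 0.54
top rack_nest0 [ 0.54  -0.35   0.007] 0.94
top rack_nest0 [ 0.459 -0.346  0.005] 0.6
row [-0.0006  0.0006  0.0019] [ 0.002 -0.006 -0.014] | tcp [ 0.5425 -0.3464  0.0419] j1,7 [0.15 0.88] t 37.6 open 0.0327
[[ 0.038  0.999  0.   ]
 [ 0.999 -0.038  0.001]
 [ 0.001  0.    -1.   ]]
```

Call:
move_arm --pt "0 0 0.001 0 0 0 0.035" --pt "0 0 0.001 0 0 0 0.05" --pt "0 0 0.001 0 0 0 0.055" --pt "0 0 0.001 0 0 0 0.055" --pt "0 0 -0.04 0 0 0 0.06" --pt "0 0 -0.08 0 0 0 0.06" --pt "0.04 -0.01 -0.11 0 0 0 0.06" --pt "0.08 -0.02 -0.11 0 0 0 0.06" --pt "0.12 -0.03 -0.11 0 0 0.2 0.06" --pt "0.16 -0.04 -0.11 0 0 0.4 0.06" --pt "0.2 -0.05 -0.11 0 0 0.6 0.06" --pt "0.24 -0.06 -0.11 0 0 0.8 0.06" --pt "0.28 -0.07 -0.11 0 0 0.8 0.06" --pt "0.32 -0.08 -0.11 0 0 0.8 0.06" --pt "0.35 -0.085 -0.11 0 0 0.8 0.06" --pt "0.37 -0.088 -0.11 0 0 0.8 0.06" --pt "0.37 -0.088 -0.11 0 0 0.8 0.06" --pt "0.37 -0.088 -0.11 0 0 0.8 0.06"

```text
time_s: 39.45
tcp_pos: [0.4687, 0.0266, 0.1504]
orientation: [2.38, 2.05, 0.0]
force: [-0.3, -0.7, 0.2]
opening: 0.06
finger_force: 0.0
```

```bash
python3 chk.py pass_a p2; python3 go.py .469 .0275 .034 -.145; python3 -c "
import cv2,numpy as np
a=cv2.imread('pics/p2_scene.png')[170:290,70:260];b=cv2.imread('pics/p2_top.png')[155:255,320:420]
cv2.imwrite('pics/c5.png',np.hstack([cv2.resize(a,(456,288)),cv2.resize(b,(288,288))]))"
```

```text
scene pass_a [ 0.54  -0.347  0.006] 0.84
scene pass_a [0.307 0.245 0.   ] 0.72
scene pass_a [ 0.467  0.028 -0.002] 0.65
scene rack_nest0 [ 0.542 -0.345  0.005] 0.85
scene rack_nest0 [ 0.464 -0.343  0.006] 0.55
top pass_a [ 0.539 -0.345  0.006] 0.86
top pass_a [ 0.713 -0.04   0.006] 0.48
top pass_a [0.522 0.374 0.086] 0.15
top rack_nest0 [ 0.386 -0.336  0.003] 0.98
top rack_nest0 [ 0.457 -0.347  0.004] 0.95
top rack_nest0 [ 0.543 -0.351  0.003] 0.66
row [0.0018 0.     0.1163] [ 0.001  0.002 -0.045] | tcp [0.4687 0.0258 0.1503] j1,7 [-0.67 -0.01] t 39.8 open 0.06
[[ 0.151  0.989  0.   ]
 [ 0.989 -0.151 -0.   ]
 [-0.     0.    -1.   ]]
```

View pics/c5.png

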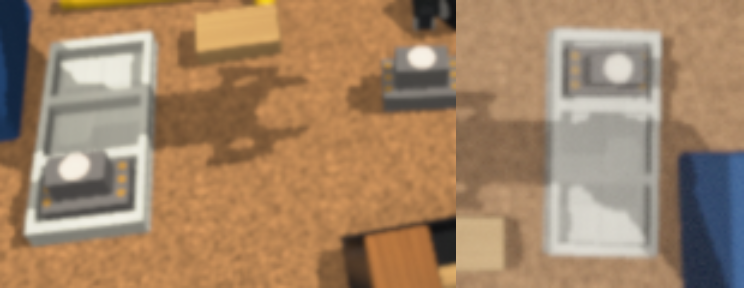

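The first pass housing sits flat in the rack nest: at (85,185) in the left crop, centred within the nest walls at (608,68) in the right. Now the second one.

Call:
move_arm --pt "0.001 0 0.04 0 0 0 0.06" --pt "0.001 0 0.08 0 0 0 0.06" --pt "0.001 0 0.105 0 0 0 0.06" --pt "0.001 0 0.116 0 0 0 0.06" --pt "0.001 0 0.116 0 0 0 0.06" --pt "0.001 0 0.116 0 0 0 0.02" --pt "0.001 0 0.116 0 0 0 0.02" --pt "0.001 0 0.116 0 0 0 0.02" --pt "0.001 0 0.116 0 0 0 0.02" --pt "0.001 0 0.116 0 0 0 0.02" --pt "0.001 0 0.09 0 0 0 0.02" --pt "0.001 0 0.05 0 0 0 0.02" --pt "0.001 0 0.02 0 0 0 0.02" --pt "0.001 0 0.02 0 0 0 0.02"

```text
time_s: 41.15
tcp_pos: [0.4714, 0.0283, 0.1341]
orientation: [2.379, 2.048, 0.012]
force: [1.7, -0.3, -1.6]
opening: 0.0328
finger_force: 80.4
```

```bash
python3 go.py .4615 -.344 .1 -.036
```

```text
row [-0.3698  0.0453  0.0329] [ 0.054 -0.026 -0.811] | tcp [0.4714 0.0283 0.1341] j1,7 [-0.67  0.03] t 41.1 open 0.0328
[[ 0.149  0.989  0.008]
 [ 0.989 -0.149  0.003]
 [ 0.004  0.007 -1.   ]]
```

Call:
move_arm --pt "-0.04 0.005 0 0 0 -0.1 0.02" --pt "-0.08 0.01 0 0 0 -0.2 0.02" --pt "-0.12 0.015 0 0 0 -0.3 0.02" --pt "-0.16 0.02 0 0 0 -0.4 0.02" --pt "-0.2 0.025 0 0 0 -0.5 0.02" --pt "-0.24 0.03 0 0 0 -0.6 0.02" --pt "-0.28 0.035 0 0 0 -0.7 0.02" --pt "-0.32 0.04 0 0 0 -0.8 0.02" --pt "-0.35 0.045 0 0 0 -0.8 0.02" --pt "-0.368 0.046 0 0 0 -0.8 0.02" --pt "-0.368 0.046 0.02 0 0 -0.8 0.02" --pt "-0.368 0.046 0.04 0 0 -0.8 0.02" --pt "-0.368 0.046 0.04 0 0 -0.8 0.02" --pt "-0.368 0.046 0.04 0 0 -0.8 0.02"

```text
time_s: 42.55
tcp_pos: [0.459, -0.3426, 0.0898]
orientation: [-2.262, -2.178, 0.001]
force: [0.0, 0.1, -1.0]
opening: 0.0326
finger_force: 80.2
```

```bash
python3 chk.py pass_a; python3 go.py .4615 -.344 .04 -.036
```

```text
scene pass_a [ 0.54  -0.347  0.008] 0.72
scene pass_a [ 0.308  0.245 -0.001] 0.66
scene pass_a [ 0.455 -0.342  0.049] 0.64
scene pass_a [0.488 0.426 0.195] 0.16
scene rack_nest0 [ 0.381 -0.34   0.007] 0.85
scene rack_nest0 [ 0.543 -0.342  0.008] 0.58
scene rack_nest0 [ 0.46  -0.343  0.008] 0.56
top pass_a [ 0.459 -0.341  0.054] 0.88
top pass_a [ 0.54  -0.346  0.008] 0.77
top pass_a [ 0.351 -0.176 -0.003] 0.37
top rack_nest0 [ 0.544 -0.351  0.006] 0.94
top rack_nest0 [ 0.386 -0.339  0.002] 0.92
top rack_nest0 [ 0.46  -0.345  0.003] 0.71
row [-0.0009  0.0016  0.051 ] [ 0.01   0.003 -0.01 ] | tcp [ 0.4599 -0.3431  0.091 ] j1,7 [0.14 0.94] t 42.9 open 0.0324
[[ 0.037  0.999  0.001]
 [ 0.999 -0.037 -0.   ]
 [-0.     0.001 -1.   ]]
```

Call:
move_arm --pt "-0.002 0.002 0 0 0 0 0.02" --pt "-0.002 0.002 0.02 0 0 0 0.02" --pt "-0.002 0.002 0.035 0 0 0 0.02" --pt "-0.002 0.002 0.042 0 0 0 0.02" --pt "-0.002 0.002 0.046 0 0 0 0.02" --pt "-0.002 0.002 0.049 0 0 0 0.02" --pt "-0.002 0.002 0.05 0 0 0 0.02" --pt "-0.002 0.002 0.05 0 0 0 0.02"

```text
time_s: 43.65
tcp_pos: [0.4613, -0.3451, 0.0418]
orientation: [-2.263, -2.179, -0.002]
force: [-3.7, 2.5, 8.6]
opening: 0.0327
finger_force: 81.8
```

```bash
python3 chk.py pass_a; python3 go.py .4615 -.344 .04 -.036
```

```text
scene pass_a [ 0.542 -0.347  0.006] 0.85
scene pass_a [ 0.455 -0.344  0.003] 0.8
scene pass_a [ 0.378 -0.339  0.005] 0.2
scene rack_nest0 [ 0.543 -0.346  0.006] 0.72
scene rack_nest0 [ 0.381 -0.34   0.006] 0.61
scene rack_nest0 [ 0.46  -0.344  0.009] 0.56
top pass_a [ 0.539 -0.346  0.006] 0.95
top pass_a [ 0.458 -0.343  0.008] 0.68
top pass_a [ 0.543 -0.349  0.01 ] 0.21
top rack_nest0 [ 0.542 -0.349  0.007] 0.97
top rack_nest0 [ 0.383 -0.335  0.005] 0.71
top rack_nest0 [0.597 0.308 0.004] 0.43
row [0.0012 0.0002 0.0017] [ 0.003 -0.006 -0.013] | tcp [ 0.4612 -0.3452  0.0417] j1,7 [0.18 0.99] t 44.0 open 0.0328
[[ 0.038  0.999  0.   ]
 [ 0.999 -0.038  0.001]
 [ 0.001  0.    -1.   ]]
```

Call:
move_arm --pt "0 0 0.001 0 0 0 0.035" --pt "0 0 0.001 0 0 0 0.05" --pt "0 0 0.001 0 0 0 0.055" --pt "0 0 0.001 0 0 0 0.055" --pt "0 0 -0.04 0 0 0 0.06" --pt "0 0 -0.08 0 0 0 0.06" --pt "0 0 -0.13 0 0 0 0.06" --pt "0.04 0 -0.18 0 0 0 0.05" --pt "0.08 0 -0.22 0 0 0 0.05" --pt "0.13 0 -0.25 0 0 0 0.05" --pt "0.18 0 -0.25 0 0 0 0.05" --pt "0.23 0 -0.25 0 0 0 0.05" --pt "0.28 0 -0.25 0 0 0 0.05" --pt "0.33 0 -0.25 0 0 0 0.05" --pt "0.38 0 -0.25 0 0 0 0.05" --pt "0.38 0 -0.25 0 0 0 0.05"

```text
time_s: 45.55
tcp_pos: [0.4752, 0.0394, 0.2904]
orientation: [-2.256, -2.185, -0.002]
force: [-0.0, 0.2, 0.5]
opening: 0.0497
finger_force: 0.0
```

```bash
python3 chk.py pass_a p3; python3 chk.py reject_a; python3 go.py .488 .4295 .3 1.55;python3 go.py .488 .4295 .3 1.55 f; python3 -c "
import cv2,numpy as np
a=cv2.imread('pics/p3_scene.png');b=cv2.imread('pics/p3_top.png')
r=lambda i:cv2.resize(i,(380,300))
cv2.imwrite('pics/c6.png',np.vstack([np.hstack([r(a[170:290,70:222]),r(b[155:255,307:434])]),np.hstack([r(a[110:260,260:450]),r(b[140:240,110:237])])]))"
```

```text
scene pass_a [ 0.457 -0.343  0.004] 0.9
scene pass_a [ 0.543 -0.348  0.006] 0.9
scene pass_a [ 0.461 -0.339  0.01 ] 0.5
scene rack_nest0 [ 0.545 -0.344  0.008] 0.76
scene rack_nest0 [ 0.463 -0.338  0.01 ] 0.76
scene rack_nest0 [ 0.38  -0.34   0.004] 0.73
top pass_a [ 0.46  -0.342  0.008] 0.81
top pass_a [ 0.539 -0.346  0.005] 0.81
top rack_nest0 [ 0.381 -0.336  0.002] 0.86
top rack_nest0 [ 0.46  -0.344  0.005] 0.64
top rack_nest0 [ 0.543 -0.35   0.007] 0.57
scene reject_a [0.522 0.314 0.01 ] 0.67
scene reject_a [0.597 0.312 0.004] 0.63
scene rack_nest0 [ 0.381 -0.338  0.005] 0.9
scene rack_nest0 [ 0.462 -0.341  0.008] 0.71
scene rack_nest0 [ 0.545 -0.342  0.004] 0.56
top reject_a [0.596 0.309 0.006] 0.65
top reject_a [0.519 0.312 0.009] 0.58
top rack_nest0 [ 0.541 -0.349  0.006] 0.74
top rack_nest0 [ 0.386 -0.334  0.004] 0.72
top rack_nest0 [ 0.459 -0.344  0.007] 0.67
row [ 0.3957 -0.0032 -0.0096] [ 0.0000e+00 -1.0000e-03  1.1119e+01] | tcp [0.4757 0.034  0.2903] j1,7 [-0.63 -0.11] t 46.1 open 0.0501
[[ 0.039  0.999  0.   ]
 [ 0.999 -0.039  0.   ]
 [ 0.     0.    -1.   ]]
row [ 0.3957 -0.0032 -0.0096] [ 1.0000e-03  0.0000e+00 -1.1381e+01] | tcp [0.4757 0.034  0.2903] j1,7 [-0.63 -0.11] t 46.1 open 0.0501
[[ 0.039  0.999  0.   ]
 [ 0.999 -0.039  0.   ]
 [ 0.     0.    -1.   ]]
```

View pics/c6.png

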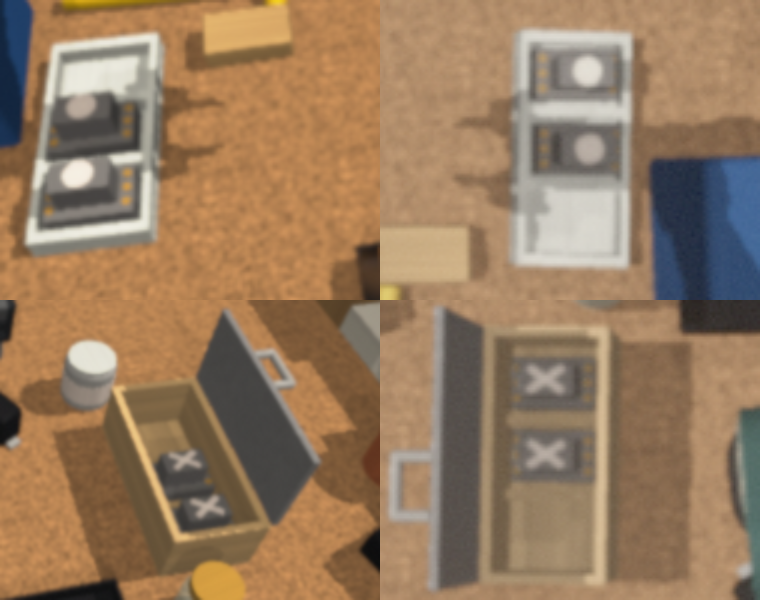

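All four housings sit flat and centred in their nests, the crosses in the cubby and the rounds in the rack. Now back to the bar to shut the flap.

Call:
move_arm --pt "0.03 0 -0.01 0 0 -1 0.045" --pt "0.06 0 -0.02 0 0 -2 0.045" --pt "0.09 0 -0.02 0 0 -3 0.045" --pt "0.12 0 -0.02 0 0 -4 0.045" --pt "0.16 0 -0.02 0 0 -5 0.045" --pt "0.2 0 -0.02 0 0 -6 0.045" --pt "0.24 -0.001 -0.02 0 0 -7 0.045" --pt "0.28 -0.002 -0.02 0 0 -8 0.045" --pt "0.32 -0.003 -0.02 0 0 -9 0.045" --pt "0.36 -0.003 -0.02 0 0 -10 0.045" --pt "0.39 -0.003 -0.02 0 0 -11 0.045" --pt "0.396 -0.003 -0.01 0 0 -11.38 0.045" --pt "0.396 -0.003 -0.01 0 0 -11.38 0.045" --pt "0.396 -0.003 -0.01 0 0 -11.38 0.045"

```text
time_s: 47.55
tcp_pos: [0.488, 0.4294, 0.2999]
orientation: [-0.035, -3.141, 0.002]
force: [-0.4, -0.7, -0.2]
opening: 0.045
finger_force: 0.0
```

```bash
python3 - <<'E'
from look import *
for c in("scene","top"):
    s=cams.snapshot(c); pin("flap_bar",c,2)
E
python3 go.py .487 .4285 .1745 1.55
```

```text
scene flap_bar [0.486 0.43  0.194] 0.9
scene flap_bar [ 0.543 -0.346  0.008] 0.22
top flap_bar [0.485 0.427 0.187] 0.86
row [ 0.0013 -0.0012  0.1266] [ 0.003  0.006 -0.006] | tcp [0.4882 0.4296 0.3011] j1,7 [-0.88  0.82] t 47.8 open 0.0449
[[-1.     0.022  0.001]
 [ 0.022  1.     0.   ]
 [-0.001  0.    -1.   ]]
```

Descend, grip lightly, then swing halfway.

Call:
move_arm --pt "0.001 -0.001 0.04 0 0 0 0.045" --pt "0.001 -0.001 0.08 0 0 0 0.045" --pt "0.001 -0.001 0.11 0 0 0 0.045" --pt "0.001 -0.001 0.126 0 0 0 0.045" --pt "0.001 -0.001 0.126 0 0 0 0.045" --pt "0.001 -0.001 0.126 0 0 0 0.005" --pt "0.001 -0.001 0.126 0 0 0 0.005" --pt "0.001 -0.001 0.126 0 0 0 0.005" --pt "0.001 -0.001 0.126 0 0 0 0.005" --pt "0.001 -0.001 0.126 0 0 0 0.005" --pt "0.001 -0.001 0.126 0 0 0 0.005" --force 25

```text
time_s: 48.85
tcp_pos: [0.4871, 0.4298, 0.1751]
orientation: [0.031, 3.14, 0.002]
force: [0.3, -0.7, 4.8]
opening: 0.0111
finger_force: 24.9
```

```bash
python3 - <<'E'
from look import *
o=get_obs(); print(o["tcp_pos"],o["opening"])
g=o["tcp_pos"]+[0,0,.0187]; dy=g[1]-.3767; dz=g[2]-.088
a0=np.arctan2(dz,-dy); r=.1163; b=np.arctan2(50,105); print("theta",a0-b,np.hypot(dy,dz))
y0,z0=-r*np.cos(a0),r*np.sin(a0)
for th in np.r_[np.arange(1.5,0,-.0735),0,-.02]:
    a=b+th; print(round(th,2),"tool y %.3f z %.3f"%(-r*np.cos(a)-y0,-(r*np.sin(a)-z0)))
E
```

```text
[0.48714992 0.42978416 0.17514701] 0.011066294687622526
theta 1.5912382724794913 0.11841249025444804
1.5 tool y -0.010 z -0.004
1.43 tool y -0.018 z -0.007
1.35 tool y -0.026 z -0.009
1.28 tool y -0.034 z -0.011
1.21 tool y -0.043 z -0.012
1.13 tool y -0.051 z -0.012
1.06 tool y -0.060 z -0.012
0.99 tool y -0.068 z -0.011
0.91 tool y -0.077 z -0.010
0.84 tool y -0.085 z -0.008
0.77 tool y -0.093 z -0.005
0.69 tool y -0.101 z -0.002
0.62 tool y -0.109 z 0.002
0.54 tool y -0.116 z 0.007
0.47 tool y -0.123 z 0.012
0.4 tool y -0.130 z 0.017
0.32 tool y -0.136 z 0.023
0.25 tool y -0.141 z 0.029
0.18 tool y -0.147 z 0.036
0.1 tool y -0.151 z 0.043
0.03 tool y -0.156 z 0.051
0.0 tool y -0.157 z 0.054
-0.02 tool y -0.158 z 0.056
```

Call:
move_arm --pt "0 -0.005 -0.002 0 0 0 0.005" --pt "0 -0.01 -0.004 0 0 0 0.005" --pt "0 -0.018 -0.007 0 0 0 0.005" --pt "0 -0.026 -0.009 0 0 0 0.005" --pt "0 -0.034 -0.011 0 0 0 0.005" --pt "0 -0.043 -0.012 0 0 0 0.005" --pt "0 -0.051 -0.012 0 0 0 0.005" --pt "0 -0.06 -0.012 0 0 0 0.005" --pt "0 -0.068 -0.011 0 0 0 0.005" --pt "0 -0.077 -0.01 0 0 0 0.005" --pt "0 -0.085 -0.008 0 0 0 0.005" --pt "0 -0.093 -0.005 0 0 0 0.005" --pt "0 -0.101 -0.002 0 0 0 0.005" --pt "0 -0.101 -0.002 0 0 0 0.005"

```text
time_s: 50.25
tcp_pos: [0.4839, 0.3272, 0.1759]
orientation: [-0.032, -3.14, 0.002]
force: [-1.7, -1.4, 3.4]
opening: 0.0108
finger_force: 26.6
```

Call:
move_arm --pt "0 -0.004 0.002 0 0 0 0.005" --pt "0 -0.008 0.004 0 0 0 0.005" --pt "0 -0.015 0.009 0 0 0 0.005" --pt "0 -0.022 0.014 0 0 0 0.005" --pt "0 -0.029 0.019 0 0 0 0.005" --pt "0 -0.035 0.025 0 0 0 0.005" --pt "0 -0.04 0.031 0 0 0 0.005" --pt "0 -0.046 0.038 0 0 0 0.005" --pt "0 -0.05 0.045 0 0 0 0.005" --pt "0 -0.053 0.049 0 0 0 0.005" --pt "0 -0.055 0.053 0 0 0 0.005" --pt "0 -0.056 0.056 0 0 0 0.005" --pt "0 -0.056 0.056 0 0 0 0.005" --pt "0 -0.056 0.056 0 0 0 0.005"

```text
time_s: 51.65
tcp_pos: [0.4823, 0.2716, 0.119]
orientation: [-0.031, -3.139, 0.003]
force: [-4.4, -0.2, -5.0]
opening: 0.0111
finger_force: 27.8
```

Call:
move_arm --pt "0 0 0 0 0 0 0.03" --pt "0 0 0 0 0 0 0.04" --pt "0 0 0 0 0 0 0.04" --pt "0 0 -0.04 0 0 0 0.04" --pt "0 0 -0.07 0 0 0 0.03" --pt "-0.03 -0.005 -0.07 0 0 0 0.02" --pt "-0.07 -0.006 -0.07 0 0 0 0.0" --pt "-0.07 -0.006 -0.05 0 0 0 0.0" --pt "-0.07 -0.006 -0.03 0 0 0 0.0" --pt "-0.07 -0.006 -0.01 0 0 0 0.0" --pt "-0.07 -0.006 0.0 0 0 0 0.0" --pt "-0.07 -0.006 0.008 0 0 0 0.0" --pt "-0.07 -0.006 0.012 0 0 0 0.0" --pt "-0.07 -0.006 0.012 0 0 0 0.0"

```text
time_s: 53.05
tcp_pos: [0.5536, 0.2653, 0.1084]
orientation: [0.031, 3.141, 0.0]
force: [0.2, 0.1, -0.3]
opening: -0.0002
finger_force: 0.0
```

```bash
python3 go.py .55 .265 .1 1.55; python3 -c "
from look import *
print(get_obs()['force'])
for c in('scene','top'):
    s=cams.snapshot(c); pin('flap_bar',c,1)"
```

```text
row [ 0.0036 -0.0004  0.0084] [0.001 0.003 0.009] | tcp [0.5536 0.2653 0.1084] j1,7 [-0.62  1.14] t 53.0 open -0.0002
[[-1.     0.019  0.   ]
 [ 0.019  1.     0.   ]
 [-0.     0.    -1.   ]]
[ 0.18272036  0.10474473 -0.34955423]
scene flap_bar [0.482 0.269 0.142] 0.96
top flap_bar [0.479 0.271 0.137] 0.78
```

Press down gently to confirm the flap is shut (its face is at z≈0.098).

Call:
move_arm --pt "0 0 0.003 0 0 0 0" --pt "0 0 0.006 0 0 0 0" --pt "0 0 0.008 0 0 0 0" --pt "0 0 0.01 0 0 0 0" --pt "0 0 0.011 0 0 0 0" --pt "0 0 0.011 0 0 0 0"

```text
time_s: 53.85
tcp_pos: [0.5533, 0.265, 0.0981]
orientation: [-0.031, -3.141, 0.0]
force: [-3.1, -1.1, 6.9]
opening: 0.0
finger_force: 3.7
```

Call:
move_arm --pt "0 0 0.001 0 0 0 0" --pt "0 0 0.002 0 0 0 0" --pt "0 0 0.002 0 0 0 0"

```text
time_s: 54.15
tcp_pos: [0.5534, 0.265, 0.098]
orientation: [-0.031, -3.141, -0.001]
force: [-6.3, -3.6, 20.3]
opening: 0.0
finger_force: 9.9
```

Firm stop, so the flap is shut. Lift clear and do a final check.

Call:
move_arm --pt "0 0 -0.01 0 0 0 0" --pt "0 0 -0.05 0 0 0 0" --pt "0 0 -0.1 0 0 0 0" --pt "0 0 -0.15 0 0 0 0" --pt "0.03 0.04 -0.17 0 0 0 0" --pt "0.06 0.08 -0.17 0 0 0 0" --pt "0.09 0.12 -0.17 0 0 0 0" --pt "0.11 0.16 -0.17 0 0 0 0" --pt "0.13 0.2 -0.17 0 0 0 0" --pt "0.13 0.2 -0.17 0 0 0 0" --pt "0.13 0.2 -0.17 0 0 0 0"

```text
time_s: 55.25
tcp_pos: [0.4264, 0.4686, 0.2648]
orientation: [-0.026, -3.141, 0.001]
force: [0.4, -0.8, -0.0]
opening: -0.0003
finger_force: 0.0
```

```bash
python3 -c "
from look import *
s=snap('scene','pics/f_s.png'); t=snap('top','pics/f_t.png')
for q in ['mallet','flap_bar','hammer','clamp','jar','tin','tape','sander']: pin(q,'top',1)
print(get_obs()['force'])"
```

```text
top mallet [ 0.713 -0.042  0.006] 0.58
top flap_bar [ 0.306  0.25  -0.003] 0.7
top hammer [ 0.261 -0.26   0.   ] 0.75
top clamp [ 0.746 -0.261  0.   ] 0.74
top jar [0.714 0.268 0.004] 0.69
top tin [ 0.308  0.247 -0.002] 0.61
top tape [ 0.358  0.092 -0.003] 0.88
top sander [ 0.352 -0.18  -0.   ] 0.55
[-0.17485223  0.29593687  0.82605369]
```

View pics/f_s.png

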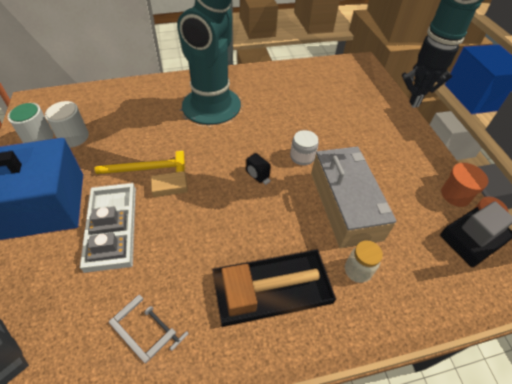

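The final picture shows the mallet flat in the caddy (270,285), the flap shut (352,190) and two housings in the rack (105,230). The bystanders haven't moved and the arm is clear.

```bash
python3 -c "
from cell import job; print(job.hand_in())"
```

```text
the job is handed in; nothing more can be done
None
```

The job is done and handed in at about 55 s: the mallet is in the caddy, both cross-tagged housings are in the cubby, both round-tagged ones are in the rack, the flap is shut, and the other things are where they were.

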